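# Load a weld coupon and hook its basket into the tank

## Robot

A 6-joint arm with a two-finger parallel gripper is mounted at the origin on a cart in front of the work surface, level with it; the furniture and walls round the work are solid. World frame = base frame: x ahead of the robot, y to its left, z up, the work surface at z = 0. Lengths are in m, angles in rad, forces in N, time in s.
With the tool pointing down it reaches from about 0.375 to 0.9 m from the base axis. Payload 3.1 kg.
Tool frame: the origin (TCP) lies at the very end of the fingers, on their centre line; the grasp point (between the pads) lies 19 mm behind it (manip.hold_point_z is the distance from the TCP to the grasp point, in m); y points along the fingers, z is the direction in which the jaws open and shut, and the axes are right-handed (so a half turn about y gives the same grasp; the last joint's range is limited). The gripper opens to 85 mm and grips with 20 to 120 N. Pads are 22 mm wide; open, the fingers measure 114 mm over their backs; the gripper's body (76 mm by 85 mm) begins 54 mm behind the grasp point. The pads swing forward as they close: fully open they stand 13 mm farther back than shut.
Start: joints at [0.617, 0.527, 1.433, -0, 1.181, -0.178], TCP at [0.438, 0.446, 0.204] pointing down, gripper open.
Joint ranges: [-3.08, 3.08], [-0.75, 2.2], [0.22, 2.44], [-1.43, 4.57], [0, 2.65], [-2.85, 2.85]. Speed limits (rad/s): [2.79, 2.79, 3.14, 3.14, 3.14, 3.14].

## Interface

Orientations are given as a unit quaternion [x, y, z, w].
In Python, from station import manip, eyes, workorder gives the robot as it stands. The module is installed in compiled form; this text tells all that it offers.
- The arm moves only by the shell command python3 -m jog 'ROWS' [OPENING] [FORCE]. ROWS is JSON, a list of rows, each a list of 2 entries, a list of its own where there are three numbers: the shift along the tool's x, y, z in cm, then the turn about the tool's y in rad. A call has 1 to 20 rows; each row is the pose to reach, as a shift and turn from the pose commanded when the call began, along the tool's axes at that moment; what a row does not reach only later rows make up. A row lasts 1/12 s, in which the tool goes at most 41.7 mm and 7.16 degrees, less where a joint would pass 70% of its speed; a pose out of reach is approached as far as the arm can. A call with a gripper value outside its range is refused whole. OPENING is the finger opening in cm, from 0 to 8.54, set as the call begins (- or left out, the last holds). The fingers move at their own pace and stop on an object; FORCE is the grip in N (left out, the last holds). Time passes only in rows, so rows that repeat a pose let the fingers close. It gives the time, the measured TCP pose, the force and the opening at its end, in the units of the state.
- manip.sense(): the state, without advancing time (a new reading comes with each control period).
- eyes.snapshot(name): name is "scene" or "top" or "wrist"; returns a dict with "frame" (384x512x3 uint8, red, green, blue), "vfov" (degrees; the focal length in pixels is half the picture's height over the tangent of half this angle, whatever the lens; pixels are square), "cx", "cy" (the principal point, pixels), "rvec" (rotation vector, rad) and "tvec" (3), from world to camera coordinates, as OpenCV has them. Camera axes: x right, y down, z forward; pixel columns grow to the right and rows downward; lengths in m; the calibration is good to about 2 mm. A picture is of the moment at which its call begins. There is no depth.
- workorder.sign_off(): hands the job in, once; it reports no verdict.
The state is a dict: "t": time; "q": joint angles; "qd": joint speeds; "tau": joint torques, N m; "tcp_pos": TCP position; "tool_rot": TCP orientation; "force": force on the tool from outside, world axes, zero at the start; "ft_torque": the same for the moment, N m; "finger_gap": opening from 0.0 (shut) to 1.0 (fully open).
Only numpy, scipy, OpenCV 4.12 (cv2) and the standard library are available. Lean on these libraries where they do the work, as an engineer would, in place of code of your own. Each camera call takes 0.05 s, during which the arm holds its last target. There are 200 camera calls.

## Task

Put the tee-shaped steel coupon into the wire basket that hangs on the blue drip stand, lowering it to the basket's floor before you let go. Then carry the loaded basket over, level and without setting it down on the way, and hook its bent lip fully over the yellow edge of the steel tank so that it hangs inside, roughly midway along that edge, lowering it until it rests before you let go. Leave the other things on the table where they are.

Things in the scene. Friction and masses are not known exactly. Their poses are not given: they have to be found in the camera images.
- tank_rim (a point): Middle of the top edge of the tank's near wall, painted yellow. Tank: fixed open steel box 162 x 170 x 105 mm (x, y, z), walls and floor 6 mm thick. The point lies mid-way through the wall; its x axis points from this wall into the tank (opposite wall at x = +156 mm), y runs along the edge (inside from -79 to +79 mm), z is up, 105 mm above the table.
- stand_rim (a point): Middle of the top edge of the blue drip stand: a fixed upright sheet 6 mm thick, 150 mm wide, its top edge 115 mm above the table, on a grey tray base of 130 x 150 mm. Its x axis points level from the sheet over the tray, the side on which the basket hangs at first; y runs along the edge, z is up.
- basket_grip (a point): Grip point on the orange tab above the basket's back sheet: tab 8 mm thick (x), 40 mm wide (y), top 12 mm above this point, free to 23 mm below it. x points from the back sheet into the basket, z up. Loose wire basket, open on top, 0.25 kg: underside 88 mm and top of its walls 38 mm below this point, outside -1.5 to 72.5 mm in x, 106 mm in y.
- basket_seat (a point): Middle of the underside of the lip's bend, which rests on a rim: 5.5 mm behind (-x) and 26 mm below basket_grip, same axes; hung up, it lies on tank_rim or stand_rim to a few mm. The lip, 80 mm wide, reaches 17 mm down behind the back sheet, sloping outwards: slot 8 mm wide at the top, 14 mm at its mouth (x = -10 to +4 mm from this point), for a 6 mm rim.
- basket_floor (a point): Middle of the basket's inner floor (top face), which is 68 x 100 mm (x, y) within walls 47 mm high: 35.5 mm ahead (+x) of and 85 mm below basket_grip, same axes.
- coupon_mid (a point): Centre (half-way up) of the dark steel tee coupon, loose, 0.30 kg: a flange 50 x 80 x 8 mm (x, y, z) lying on the table with an upright web along y in its middle, 8 mm thick (x), 76 mm long (y), whose top is 43 mm above the table. The point is 21.5 mm above the underside; grip the web across its x axis.
- basket: The hook-on basket itself; origin 88 mm below basket_grip, same axes.
- coupon: The tee coupon itself; origin in the middle of its underside, axes as coupon_mid.
- paste_tin: White round tin with a yellow lid, 71 mm across, 52 mm high, a bystander. Origin at the middle of its underside.
- tape_measure: Yellow and black tape measure, 64 x 96 x 40 mm, a bystander. Origin under it.
- magnet_square: Red three-cornered welding magnet, 100 x 100 x 17 mm, a bystander. Origin at the middle of its underside.
Things that resemble listed ones, but are neither listed nor needed, are in the scene too. There is more than one size of the basket; the job needs the larger.

How it is judged:
By the outcome, as a careful person would: the job done as asked, in the order asked, and still so for the second after the job is handed in, with the robot touching nothing.
It also fails if it takes over 58 s, if anything falls off the work surface, if the arm or the gripper's body presses on something with over 40 N, if the wrist force passes 120 N, or if a joint passes its speed limit or range.

## Working session

There is one attempt and no reset: what is moved stays moved. The work goes in short steps, Python scripts to look and compute and a shell command to move; the robot and the scene stay as the last step left them, time stands still between calls to the robot, and variables do not carry over. Pictures are saved under pics/ and viewed, about 8 in all and at most 12, crops included, and the job is handed in when it is done.

```bash
mkdir -p pics; cat > h.py <<'E'
import numpy as np, cv2
from scipy.spatial.transform import Rotation as R
from station import manip, eyes, workorder
def snap(n,fn=None):
    s=eyes.snapshot(n)
    s['R']=R.from_rotvec(np.array(s['rvec']).ravel()).as_matrix(); s['t']=np.array(s['tvec']).ravel()
    s['f']=s['frame'].shape[0]/2/np.tan(np.radians(s['vfov'])/2)
    if fn: cv2.imwrite('pics/'+fn,s['frame'][:,:,::-1])
    return s
def ray(s,u,v):
    d=s['R'].T@np.array([(u-s['cx'])/s['f'],(v-s['cy'])/s['f'],1]); c=-s['R'].T@s['t']; return c,d
def onz(s,u,v,z):
    c,d=ray(s,u,v); return c+d*(z-c[2])/d[2]
def proj(s,P):
    p=s['R']@np.array(P)+s['t']; return np.array([s['cx']+s['f']*p[0]/p[2],s['cy']+s['f']*p[1]/p[2]])
E
python3 - <<'E'
from h import *
ims=[snap(n) for n in("scene","top","wrist")]
np.save('s0.npy',ims,allow_pickle=True)
for n,s in zip("stw",ims): cv2.imwrite(f'pics/{n}0.png',cv2.resize(s['frame'][:,:,::-1],(800,600),interpolation=cv2.INTER_CUBIC)); print(n,s['cx'],s['cy'],s['f'],-s['R'].T@s['t'])
st=manip.sense();print(st); print(R.from_quat(st['tool_rot']).as_matrix(),manip.hold_point_z)
E
```

```text
s 248.04393406622512 193.64858730399195 401.29543246783476 [ 0.20904569 -0.58678555  1.10777679]
t 250.2582201132372 190.86820888802373 472.85166130084286 [ 0.33778408 -0.06272146  1.36600487]
w 253.33082941988195 190.05132285086066 314.0055932058162 [0.38267274 0.49831978 0.37240698]
{'t': 0.15, 'q': array([ 6.16515245e-01,  5.28277346e-01,  1.43360803e+00, -2.12864613e-05,
        1.18138522e+00, -1.78470855e-01]), 'qd': array([ 0.00015503, -0.00266128, -0.00427832, -0.00210338, -0.00072472,
        0.00037115]), 'tau': array([ 3.05051426e-04, -4.42744482e+01, -1.78275651e+01, -2.83316131e-04,
        5.59738823e-03,  3.75571949e-05]), 'tcp_pos': array([0.43716518, 0.44584056, 0.20304325]), 'tool_rot': array([ 0.6550764 , -0.26777284,  0.26714795, -0.65406772]), 'force': array([ 0.1885606 , -0.49715157,  0.31317548]), 'ft_torque': array([-0.00803844,  0.00170356, -0.00633718]), 'finger_gap': 1.0018114063281263}
[[ 7.13859352e-01 -1.35764126e-03  7.00287785e-01]
 [-7.00289046e-01 -9.86244064e-04  7.13858726e-01]
 [-2.78509389e-04 -9.99998592e-01 -1.65478085e-03]] 0.0187
```

View pics/s0.png

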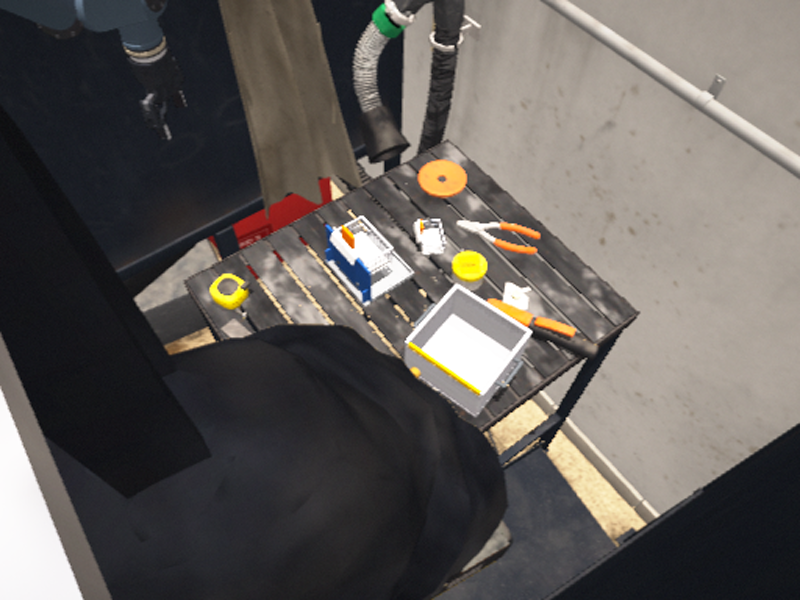

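View pics/t0.png

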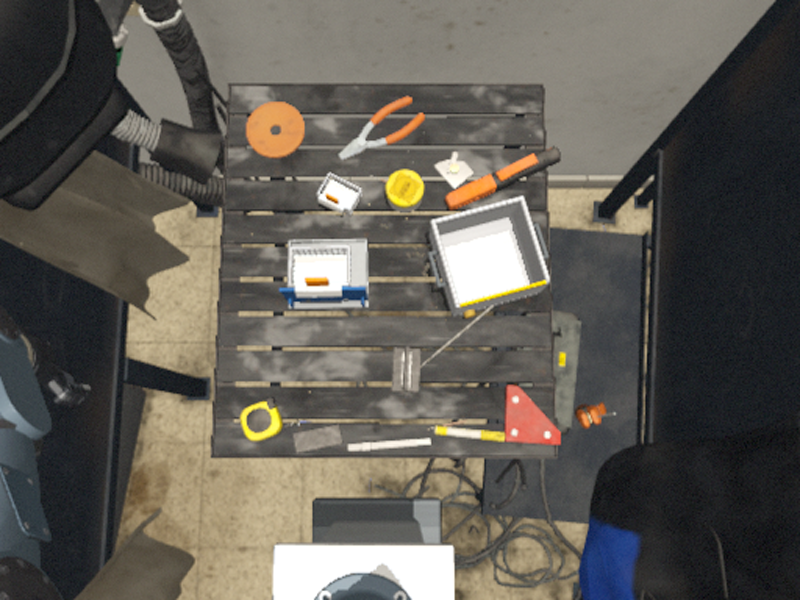

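The top view shows the coupon at about (406,369), the large basket on the blue stand at about (325,275), and the tank with its yellow edge at about (503,292). A small decoy basket sits at (340,192). A thin rod runs from (420,367) to (490,310), so I'll zoom in there and measure.

```bash
python3 - <<'E'
from h import *
S=np.load('s0.npy',allow_pickle=True); s=S[1]; im=s['frame'][:,:,::-1].copy()
a=cv2.resize(im[140:270,175:365],None,fx=4.2,fy=4.2,interpolation=cv2.INTER_CUBIC)
cv2.imwrite('pics/t0c.png',a)
hsv=cv2.cvtColor(im,cv2.COLOR_BGR2HSV)
def mask(lo,hi,box):
    m=cv2.inRange(hsv,lo,hi); k=np.zeros_like(m); x0,y0,x1,y1=box; k[y0:y1,x0:x1]=m[y0:y1,x0:x1]; return k
def rect(m,z,name):
    v,u=np.nonzero(m); P=np.array([onz(s,a,b,z)[:2] for a,b in zip(u,v)])
    r=cv2.minAreaRect((P*1000).astype(np.float32)); print(name,len(u),'px',u.mean(),v.mean(),'rect',r); print('   corners',cv2.boxPoints(r).round(0).tolist())
rect(mask((20,120,100),(35,255,255),(285,170,360,200)),.105,'yellow')
rect(mask((100,120,40),(130,255,255),(175,175,245,205)),.115,'blue')
rect(mask((5,150,100),(18,255,255),(185,172,220,186)),.153,'tab')
c=im[215:260,240:285]; print(hsv[225:248:3,250:270:2,2])
E
```

```text
yellow 151 px 321.5364238410596 188.01986754966887 rect ((577.2488403320312, -244.76766967773438), (19.525760650634766, 155.6505584716797), 16.310516357421875)
   corners [[546.0, -173.0], [590.0, -322.0], [608.0, -317.0], [565.0, -167.0]]
blue 228 px 210.0482456140351 188.41666666666666 rect ((575.9031982421875, 68.5797348022461), (148.9061737060547, 30.19993782043457), 89.99409484863281)
   corners [[561.0, -6.0], [591.0, -6.0], [591.0, 143.0], [561.0, 143.0]]
tab 38 px 202.47368421052633 180.68421052631578 rect ((592.6829223632812, 75.31328582763672), (34.19899368286133, 8.041254043579102), 89.99156188964844)
   corners [[589.0, 58.0], [597.0, 58.0], [597.0, 92.0], [589.0, 92.0]]
[[104 131 147 142 191 145 173 149 154 139]
 [107 145 147 164 241 153 233 149 148 150]
 [104 158 152 161 193 145 223 149 151 152]
 [ 97 154 147 160 171 149 249 153 151 157]
 [ 89 147 144 161 150 151 249 159 163 144]
 [ 85 150 156 188 121 159 227 164 159 131]
 [ 91 151 148 163 105 145 227 161 160 116]
 [164 157 153 159 114 156 212 163 161  93]]
```

View pics/t0c.png

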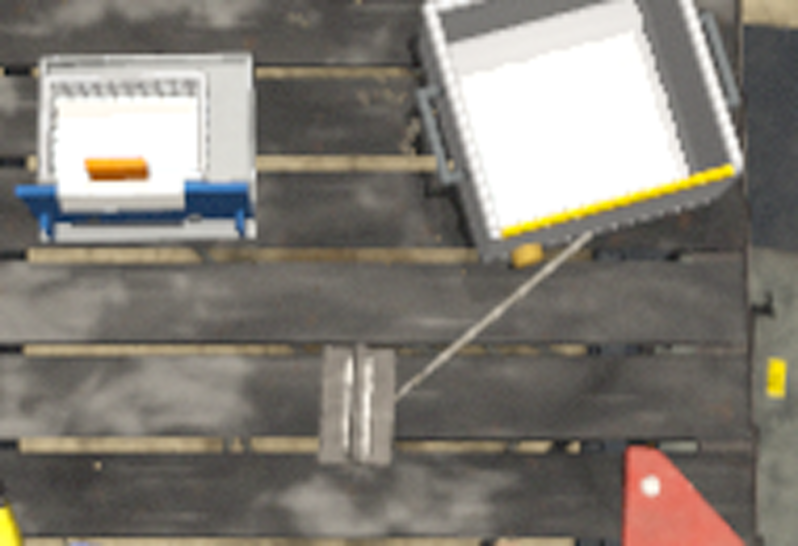

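```bash
cat >> h.py <<'E'
def shift(P,heading):
    "cm shift in tool axes and turn to bring TCP to P with jaw axis z at world heading (deg)"
    st=manip.sense(); M=R.from_quat(st['tool_rot']).as_matrix(); h=np.degrees(np.arctan2(M[1,2],M[0,2]))
    print('tcp',st['tcp_pos'].round(4),'head',h.round(2),'t',round(st['t'],2),'F',np.round(st['force'],1),'gap',round(st['finger_gap'],3))
    print('shift cm',(100*M.T@(np.array(P)-st['tcp_pos'])).round(2),'turn',np.radians(h-heading).round(3))
E
python3 - <<'E'
from h import *
S=np.load('s0.npy',allow_pickle=True); s=S[1]
c=lambda u,v:(175+u/4.2-.4,140+v/4.2-.4)
print('coupon',onz(s,*c(357.5,405),.008),'web ends',onz(s,*c(357,348),.043),onz(s,*c(357,462),.043))
a,b=onz(s,*c(503,234),.105),onz(s,*c(733,170),.105);print('rim',a,b,(a+b)/2,np.linalg.norm(a-b),np.degrees(np.arctan2(b[1]-a[1],b[0]-a[0]))+90)
p=onz(s,*c(357.5,405),.008); p[2]=.2
shift(p,90)
E
```

```text
coupon [ 0.46030524 -0.07594473  0.008     ] web ends [ 0.49527788 -0.07533589  0.043     ] [ 0.41941706 -0.07520699  0.043     ]
rim [ 0.56176887 -0.16892126  0.105     ] [ 0.60387182 -0.31833232  0.105     ] [ 0.58282035 -0.24362679  0.105     ] 0.1552299002599644 15.737453044080794
tcp [0.4372 0.4458 0.203 ] head 45.55 t 0.15 F [ 0.2 -0.5  0.3] gap 1.002
shift cm [ 38.19   0.35 -35.63] turn -0.776
```

```bash
python3 -m jog '[[[38.2,0.3,-35.6],-0.776],[[38.2,0.3,-35.6],-0.776],[[38.2,0.3,-35.6],-0.776],[[38.2,0.3,-35.6],-0.776],[[38.2,0.3,-35.6],-0.776],[[38.2,0.3,-35.6],-0.776],[[38.2,0.3,-35.6],-0.776],[[38.2,0.3,-35.6],-0.776],[[38.2,0.3,-35.6],-0.776],[[38.2,0.3,-35.6],-0.776],[[38.2,0.3,-35.6],-0.776],[[38.2,0.3,-35.6],-0.776],[[38.2,0.3,-35.6],-0.776],[[38.2,0.3,-35.6],-0.776],[[38.2,0.3,-35.6],-0.776],[[38.2,0.3,-35.6],-0.776]]' 4
python3 - <<'E'
from h import *
shift([.46,-.076,.2],90)
s=snap('wrist'); np.save('s1.npy',[s],allow_pickle=True)
cv2.imwrite('pics/w1.png',cv2.resize(s['frame'][:,:,::-1],(800,600),interpolation=cv2.INTER_CUBIC))
print(proj(s,[.46,-.0755,.043])*1.5625)
E
```

```text
t: 1.48
tcp_pos: [0.4604, -0.0751, 0.2005]
tool_rot: [-0.707, 0.001, 0.0, 0.707]
force: [0.0, 0.6, 0.2]
finger_gap: 0.464
tcp [ 0.4604 -0.0751  0.2005] head 89.95 t 1.48 F [0.  0.6 0.2] gap 0.464
shift cm [-0.04  0.05 -0.09] turn -0.001
[395.14818933 262.16888699]
```

View pics/w1.png

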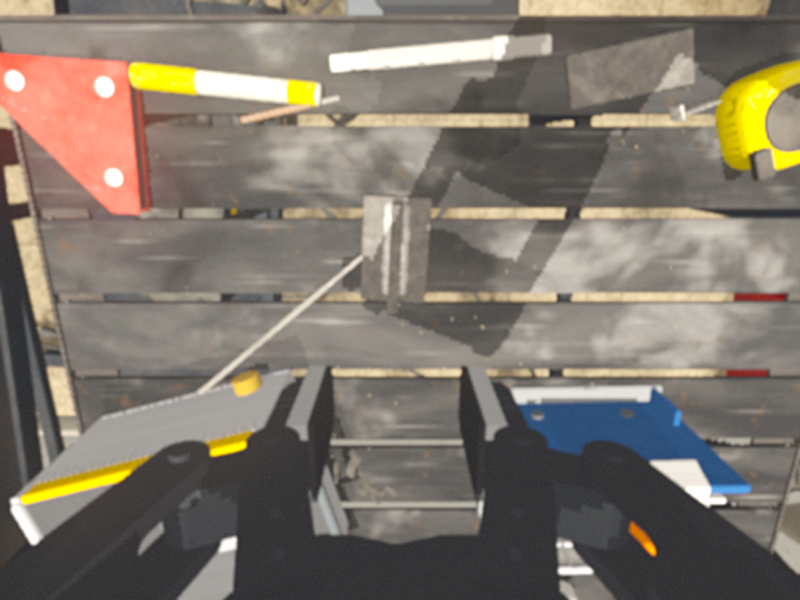

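The wrist view confirms the coupon: its flange runs (363,197)–(429,302) and its web is upright and close to the axis. The rod ends at the flange's left edge. I'll get the exact position, then descend.

```bash
python3 - <<'E'
from h import *
s=np.load('s1.npy',allow_pickle=True)[0]
k=lambda u,v:((u+.5)/1.5625-.5,(v+.5)/1.5625-.5)
for p in [(363,197),(430,198),(428,303),(362,301),(396,249.5)]: print(onz(s,*k(*p),.008).round(4))
print(onz(s,*k(397,200),.043).round(4),onz(s,*k(394,297),.043).round(4))
shift([.459,-.076,.028],90)
E
```

```text
[ 0.4194 -0.099   0.008 ]
[ 0.4202 -0.0503  0.008 ]
[ 0.5003 -0.0503  0.008 ]
[ 0.4986 -0.1014  0.008 ]
[ 0.4581 -0.0751  0.008 ]
[ 0.418  -0.0744  0.043 ] [ 0.4847 -0.0765  0.043 ]
tcp [ 0.4604 -0.0744  0.2006] head 90.05 t 1.53 F [ 0.2 -0.5 -0.6] gap 0.468
shift cm [-0.12 17.26 -0.18] turn 0.001
```

```bash
python3 -m jog '[[[-0.1,4,-0.1],0],[[-0.1,8,-0.1],0],[[-0.1,11,-0.1],0],[[-0.1,14,-0.1],0],[[-0.1,16,-0.1],0],[[-0.1,16.8,-0.1],0],[[-0.1,17.2,-0.1],0],[[-0.1,17.2,-0.1],0],[[-0.1,17.2,-0.1],0]]' 4 80
python3 -m jog '[[[0,0,0],0],[[0,0,0],0],[[0,0,0],0],[[0,0,0],0],[[0,0,0],0],[[0,0,0],0],[[0,0,0],0],[[0,0,0],0]]' 0 80
python3 -m jog '[[[0,-0.3,0],0],[[0,-1,0],0],[[0,-2,0],0],[[0,-4,0],0],[[0,-4,0],0]]'
```

```text
t: 2.28
tcp_pos: [0.4608, -0.0761, 0.0297]
tool_rot: [0.707, 0.001, 0.0, -0.707]
force: [-0.1, -0.6, 0.8]
finger_gap: 0.473
t: 2.95
tcp_pos: [0.46, -0.0765, 0.0288]
tool_rot: [-0.707, -0.0, 0.0, 0.707]
force: [-0.2, -0.4, 1.0]
finger_gap: -0.001
t: 3.37
tcp_pos: [0.4618, -0.0771, 0.0715]
tool_rot: [0.708, 0.002, 0.002, -0.706]
force: [1.3, 0.1, -0.1]
finger_gap: -0.0
```

```bash
python3 - <<'E'
from h import *
s=snap('wrist'); np.save('s2.npy',[s],allow_pickle=True)
cv2.imwrite('pics/w2.png',cv2.resize(s['frame'][:,:,::-1],(800,600),interpolation=cv2.INTER_CUBIC))
print(proj(s,manip.sense()['tcp_pos'])*1.5625, -s['R'].T@s['t'],s['R'].T@[0,0,1])
E
```

```text
[396.39201582 355.78196433] [ 0.38484337 -0.07688594  0.24055602] [ 0.29892501 -0.00174006 -0.95427502]
```

View pics/w2.png

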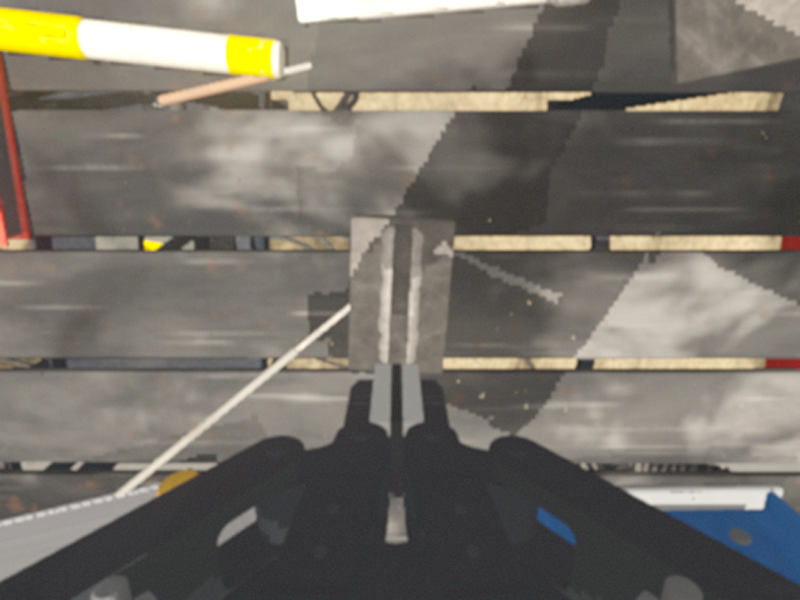

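The fingers shut fully (gap 0) and the coupon stayed on the table. The w2 picture shows its flange at (350–453, 216–370) and the web as a dark strip at x≈392–412. I need the actual web height and coupon pose before trying again.

```bash
python3 - <<'E'
from h import *
k=lambda u,v:((u+.5)/1.5625-.5,(v+.5)/1.5625-.5)
s=np.load('s2.npy',allow_pickle=True)[0]
for p in [(352,218),(454,215),(443,371),(350,370)]: print('flange',onz(s,*k(*p),.008).round(4))
im=s['frame']
for f,z in(('s2.npy',0),('s1.npy',0)):
    s=np.load(f,allow_pickle=True)[0]
    for z in(.015,.03,.043): print(f,z,[ (proj(s,[x,y,z])*1.5625).round(0).tolist() for x in(.421,.459,.497) for y in(-.0795,-.0715)])
s=np.load('s1.npy',allow_pickle=True)[0]
a=np.hstack([cv2.resize(i[v0:v1,u0:u1][:,:,::-1],(400,600),interpolation=cv2.INTER_CUBIC) for i,v0,v1,u0,u1 in((im,134,242,220,292),(s['frame'],118,208,225,285))])
cv2.imwrite('pics/c3.png',a)
E
```

```text
flange [ 0.4184 -0.0982  0.008 ]
flange [ 0.417 -0.05   0.008]
flange [ 0.498  -0.0529  0.008 ]
flange [ 0.4974 -0.1013  0.008 ]
s2.npy 0.015 [[391.0, 225.0], [408.0, 226.0], [391.0, 304.0], [408.0, 304.0], [391.0, 375.0], [407.0, 375.0]]
s2.npy 0.03 [[391.0, 231.0], [409.0, 231.0], [391.0, 314.0], [409.0, 314.0], [391.0, 389.0], [408.0, 389.0]]
s2.npy 0.043 [[390.0, 237.0], [410.0, 237.0], [391.0, 324.0], [409.0, 324.0], [391.0, 403.0], [409.0, 403.0]]
s1.npy 0.015 [[389.0, 200.0], [401.0, 200.0], [390.0, 252.0], [401.0, 252.0], [390.0, 301.0], [400.0, 301.0]]
s1.npy 0.03 [[389.0, 202.0], [401.0, 202.0], [389.0, 257.0], [401.0, 257.0], [390.0, 308.0], [401.0, 308.0]]
s1.npy 0.043 [[389.0, 204.0], [401.0, 204.0], [389.0, 261.0], [401.0, 261.0], [390.0, 313.0], [401.0, 313.0]]
```

View pics/c3.png

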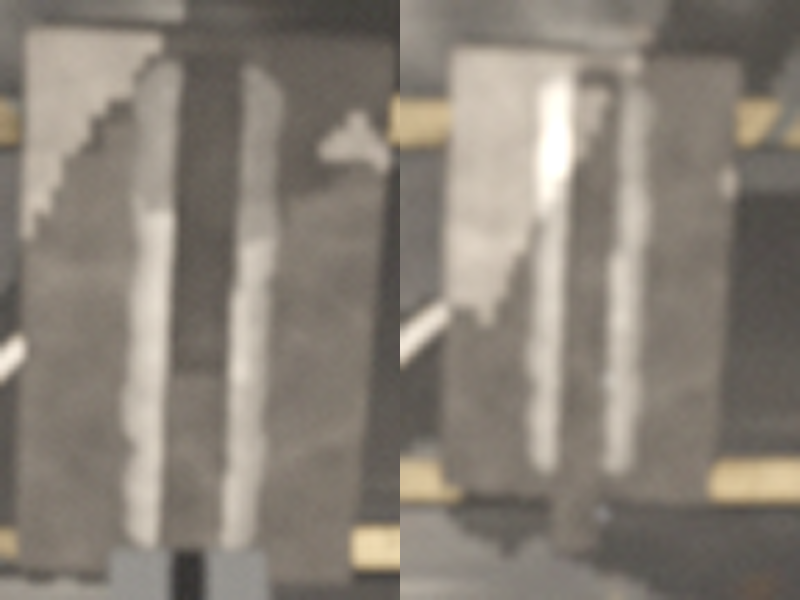

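The coupon is unmoved and its web height is right. So the pads evidently start above the fingertip and slipped off the top, and I'll grip about 9 mm lower.

```bash
python3 -m jog '[[[-0.3,0,0.1],0],[[-0.3,0,0.1],0],[[-0.3,0,0.1],0],[[-0.3,0,0.1],0],[[-0.3,2,0.1],0],[[-0.3,4,0.1],0],[[-0.3,4.6,0.1],0],[[-0.3,5.1,0.1],0],[[-0.3,5.1,0.1],0]]' 3 80
python3 -m jog '[[[0,0,0],0],[[0,0,0],0],[[0,0,0],0],[[0,0,0],0],[[0,0,0],0],[[0,0,0],0],[[0,0,0],0]]' 0 80
```

```text
t: 4.17
tcp_pos: [0.4564, -0.0753, 0.0169]
tool_rot: [-0.707, 0.001, 0.001, 0.707]
force: [-0.1, -0.4, 0.5]
finger_gap: 0.349
t: 4.75
tcp_pos: [0.4571, -0.0755, 0.018]
tool_rot: [0.707, 0.0, 0.0, -0.707]
force: [-0.1, -0.2, 0.0]
finger_gap: -0.003
```

```bash
python3 -m jog '[[[0,-0.5,0],0],[[0,-1.5,0],0],[[0,-3,0],0],[[0,-5,0],0],[[0,-5,0],0],[[0,-5,0],0]]'
python3 - <<'E'
from h import *
print(manip.sense()['force'],manip.sense()['finger_gap'])
s=snap('wrist'); np.save('s3.npy',[s],allow_pickle=True)
a=snap('top')
x=np.hstack([cv2.resize(s['frame'][:,:,::-1],(533,400)),cv2.resize(a['frame'][195:275,235:288,::-1],(265,400),interpolation=cv2.INTER_CUBIC)])
cv2.imwrite('pics/w3.png',x)
E
```

```text
t: 5.25
tcp_pos: [0.4578, -0.0758, 0.0688]
tool_rot: [0.708, 0.001, 0.001, -0.707]
force: [-0.2, 0.1, -0.0]
finger_gap: 0.002
[-0.15428608  0.051687   -0.04801881] 0.0016408904238769675
```

View pics/w3.png

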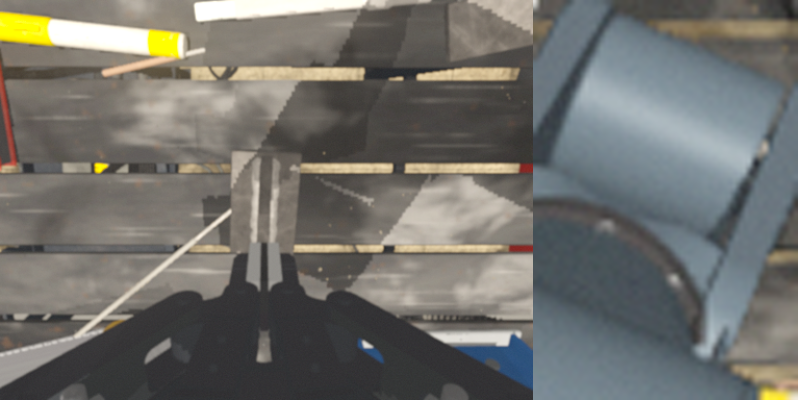

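```bash
cat > sn.py <<'E'
from h import *; import sys
snap('wrist','g'+sys.argv[1]+'.png'); st=manip.sense(); print(st['t'],st['force'].round(1),st['finger_gap'])
E
python3 -m jog '[[[0,0,0],0],[[0,0,0],0],[[0,0,0],0],[[0,2,0],0],[[0,4,0],0],[[0,5,0],0],[[0,5,0],0]]' 3 60
python3 sn.py 1
python3 -m jog '[[[0,0,0],0],[[0,0,0],0],[[0,0,0],0]]' 1.2 60
python3 sn.py 2
python3 -m jog '[[[0,0,0],0],[[0,0,0],0],[[0,0,0],0]]' 0.4 60
python3 sn.py 3
python3 - <<'E'
import cv2,numpy as np
cv2.imwrite('pics/g.png',np.hstack([cv2.resize(cv2.imread(f'pics/g{i}.png')[120:384,165:340],(265,400),interpolation=cv2.INTER_CUBIC) for i in(1,2,3)]))
E
```

```text
t: 5.93
tcp_pos: [0.4555, -0.0749, 0.0157]
tool_rot: [-0.706, 0.002, 0.002, 0.708]
force: [1.0, 0.3, 0.8]
finger_gap: 0.354
5.9833 [0.7 0.5 0.8] 0.348908947443047
t: 6.23
tcp_pos: [0.4576, -0.0756, 0.0185]
tool_rot: [0.707, 0.001, 0.0, -0.707]
force: [-0.6, 0.1, -0.2]
finger_gap: 0.139
6.2833 [ 0.3 -0.7 -0.3] 0.14069792486595656
t: 6.53
tcp_pos: [0.4572, -0.0755, 0.0181]
tool_rot: [0.707, 0.0, 0.0, -0.707]
force: [0.8, -0.1, 0.3]
finger_gap: 0.046
6.5833 [ 0.9  0.8 -0.2] 0.04298009243964329
```

View pics/g.png

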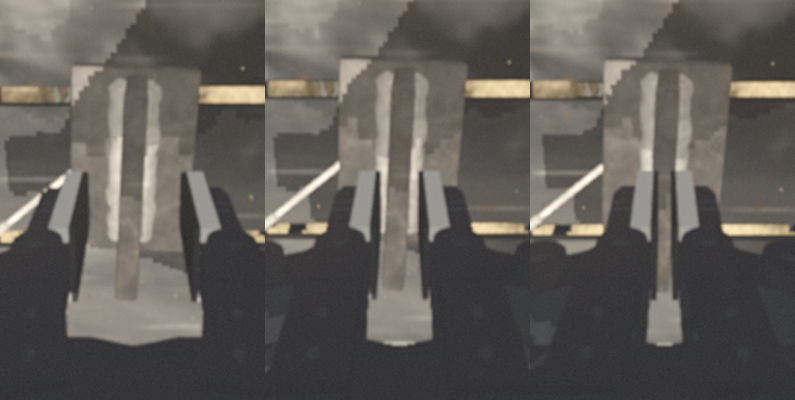

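The pads close to 4 mm straight through where the 8 mm web is drawn, with no force at all. I'll check whether this thing is solid with a gentle sideways nudge.

```bash
python3 -m jog '[[[0,0,0.2],0],[[0,0,0.4],0],[[0,0,0.6],0],[[0,0,0.8],0],[[0,0,1.0],0],[[0,0,1.2],0],[[0,0,1.2],0]]'
python3 sn.py 4
python3 -m jog '[[[0,0,0],0],[[0,0,0],0],[[0,0,0],0],[[0,0,0],0]]' 2.5
python3 sn.py 5
python3 - <<'E'
import cv2,numpy as np
from h import *
cv2.imwrite('pics/gg.png',np.hstack([cv2.resize(cv2.imread(f'pics/g{i}.png')[120:384,135:370],(356,400),interpolation=cv2.INTER_CUBIC) for i in(4,5)]))
shift([.459,-.0755,.018],90)
E
```

```text
t: 7.17
tcp_pos: [0.4568, -0.063, 0.0178]
tool_rot: [-0.707, -0.0, 0.0, 0.707]
force: [-0.1, 0.5, 0.2]
finger_gap: 0.048
7.2167 [-0.   0.1  0.4] 0.04289634389418917
t: 7.55
tcp_pos: [0.4571, -0.0636, 0.0178]
tool_rot: [0.707, 0.0, 0.0, -0.707]
force: [0.4, 0.7, -0.0]
finger_gap: 0.29
7.6 [-0.5 -0.5 -0.7] 0.29403880606184246
tcp [ 0.4571 -0.0636  0.0178] head 90.0 t 7.6 F [-0.5 -0.5 -0.7] gap 0.294
shift cm [ 0.19 -0.02 -1.19] turn 0.0
```

View pics/gg.png

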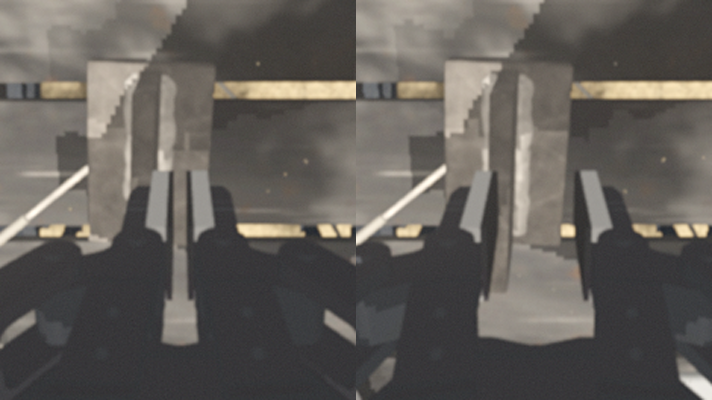

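The coupon stayed put, and the pads passed over it with no contact. The pad-tip pixels (near corners at v≈233, 62 px apart for 30 mm) put the tips at about z≈0.045. So the real fingertips sit about 25–30 mm above the reported TCP. I'll recentre and descend step by step under force watch.

```bash
python3 -m jog '[[[0.1,0,-0.4],0],[[0.1,0,-0.8],0],[[0.1,0,-1.2],0],[[0.1,0.3,-1.2],0],[[0.1,0.6,-1.2],0],[[0.1,0.6,-1.2],0]]' 2.5
python3 -m jog '[[[0,0.3,0],0],[[0,0.6,0],0],[[0,0.6,0],0]]'
python3 -m jog '[[[0,0.3,0],0],[[0,0.6,0],0],[[0,0.6,0],0]]'
```

```text
t: 8.1
tcp_pos: [0.4576, -0.0755, 0.0112]
tool_rot: [-0.707, 0.0, 0.0, 0.707]
force: [-0.7, 0.6, 0.2]
finger_gap: 0.29
t: 8.35
tcp_pos: [0.4577, -0.0752, 0.0052]
tool_rot: [-0.707, 0.0, 0.0, 0.707]
force: [-0.3, 0.2, -0.8]
finger_gap: 0.294
t: 8.6
tcp_pos: [0.4577, -0.0753, -0.0007]
tool_rot: [-0.707, 0.0, 0.0, 0.707]
force: [0.1, -0.6, 0.0]
finger_gap: 0.295
```

```bash
python3 -m jog '[[[0,0,0],0],[[0,0,0],0],[[0,0,0],0],[[0,0,0],0],[[0,0,0],0],[[0,0,0],0]]' 0 60; python3 sn.py 6
```

```text
t: 9.1
tcp_pos: [0.4581, -0.0755, -0.0001]
tool_rot: [0.707, 0.0, 0.0, -0.707]
force: [0.6, 0.6, 1.6]
finger_gap: 0.071
9.15 [0.2 0.3 1.6] 0.07758533432623611
```

Now the fingers hold the web (gap ≈7–8 mm). I'll lift it and refine the basket's position from the first top view.

```bash
python3 -m jog '[[[0,-0.3,0],0],[[0,-1,0],0],[[0,-2,0],0],[[0,-4,0],0],[[0,-7,0],0],[[0,-10,0],0],[[0,-13,0],0],[[0,-16,0],0],[[0,-18.5,0],0],[[0,-20,0],0],[[0,-20,0],0],[[0,-20,0],0]]' 0 90
python3 - <<'E'
from h import *
s=np.load('s0.npy',allow_pickle=True)[1]
c=lambda u,v:(175+u/4.2-.4,140+v/4.2-.4)
print('lip',onz(s,*c(59,207),.117).round(4),onz(s,*c(185,207),.117).round(4))
print('tab',onz(s,*c(86,169),.153).round(4),onz(s,*c(148,169),.153).round(4), onz(s,*c(117,159),.153).round(4),onz(s,*c(117,180),.153).round(4))
print('walls',onz(s,*c(49,130),.103).round(4),onz(s,*c(206,130),.103).round(4),onz(s,*c(127,72),.103).round(4))
print('sheet far edge',onz(s,*c(30,185),.115).round(4),onz(s,*c(230,183),.115).round(4))
shift([.632,.075,.2],0)
E
```

```text
t: 10.15
tcp_pos: [0.4578, -0.0754, 0.2006]
tool_rot: [0.707, 0.001, 0.0, -0.707]
force: [0.1, -0.1, -4.1]
finger_gap: 0.061
lip [0.5772 0.1163 0.117 ] [0.5772 0.0354 0.117 ]
tab [0.5945 0.0949 0.153 ] [0.5945 0.0561 0.153 ] [0.6008 0.0756 0.153 ] [0.5874 0.0753 0.153 ]
walls [0.6311 0.1262 0.103 ] [0.631  0.0235 0.103 ] [0.6701 0.0759 0.103 ]
sheet far edge [0.592  0.1356 0.115 ] [0.5933 0.0068 0.115 ]
tcp [ 0.4578 -0.0754  0.2006] head 90.02 t 10.15 F [ 0.1 -0.1 -4.1] gap 0.061
shift cm [17.43  0.08 15.03] turn 1.571
```

```bash
python3 -m jog '[[[2,0,2],0.12],[[4,0,3.5],0.24],[[6,0,5],0.36],[[8,0,6.5],0.48],[[10,0,8],0.6],[[12,0,9.5],0.72],[[14,0,11],0.84],[[15.5,0,12.5],0.96],[[16.5,0,13.8],1.08],[[17.6,0,15.1],1.2],[[17.6,0,15.1],1.32],[[17.6,0,15.1],1.44],[[17.6,0,15.1],1.54],[[17.6,0,15.1],1.571],[[17.6,0,15.1],1.571],[[17.6,0,15.1],1.571]]'
python3 - <<'E'
from h import *
shift([.6345,.0755,.056],0)
w=snap('wrist'); s=snap('scene'); np.save('s4.npy',[w,s],allow_pickle=True)
cv2.imwrite('pics/p4.png',np.hstack([cv2.resize(w['frame'][:,:,::-1],(480,360)),cv2.resize(s['frame'][110:230,180:287,::-1],(320,360),interpolation=cv2.INTER_CUBIC)]))
E
```

```text
t: 11.48
tcp_pos: [0.6325, 0.0756, 0.1975]
tool_rot: [0.501, -0.501, 0.499, -0.499]
force: [0.6, -1.1, -4.1]
finger_gap: 0.065
tcp [0.6325 0.0756 0.1975] head 0.05 t 11.48 F [ 0.6 -1.1 -4.1] gap 0.065
shift cm [1.000e-02 1.415e+01 2.600e-01] turn 0.001
```

View pics/p4.png

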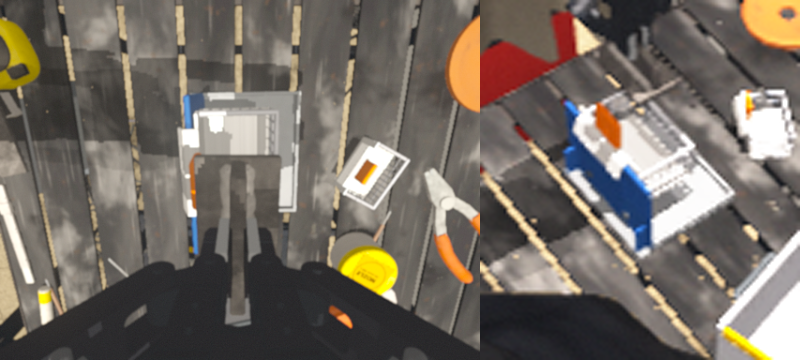

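The wrist view (left) shows the coupon centred over the basket, with the tab at (193,190) to its left. But the scene picture shows no arm over the basket, so I'll check numerically whether that view is stale, and measure wrist-view features.

```bash
python3 - <<'E'
from h import *
a=np.load('s0.npy',allow_pickle=True)[0]; w,s=np.load('s4.npy',allow_pickle=True)
d=np.abs(a['frame'].astype(int)-s['frame']).max(2); print('diff px',(d>40).sum(), 'bbox',cv2.boundingRect((d>40).astype(np.uint8)))
print('tcp in scene',proj(s,[.6325,.0756,.1975]),'stand',proj(s,[.595,.0755,.141]),'tank',proj(s,[.583,-.244,.105]))
k=lambda u,v:((u+.5)/.9375-.5,(v+.5)/.9375-.5)
for n,p,z in(('tray far corner',(298,92),.0),('wallfar-left',(277,110),.103),('tab x',(193,185),.153),('flange L',(191,156),.198),('flange R',(281,156),.198)): print(n,onz(w,*k(*p),z).round(4))
cv2.imwrite('pics/sc4.png',cv2.resize(s['frame'][:,:,::-1],(640,480)))
E
```

```text
diff px 8643 bbox (0, 0, 255, 217)
tcp in scene [230.94131882 133.73461961] stand [221.50309199 151.52076957] tank [283.27657474 235.07690519]
tray far corner [0.703  0.1457 0.    ]
wallfar-left [0.6656 0.1319 0.103 ]
tab x [0.5972 0.0792 0.153 ]
flange L [0.6041 0.1121 0.198 ]
flange R [0.6569 0.1122 0.198 ]
```

Wrist measurements agree: basket grip x≈0.595–0.597, wall at 0.666–0.670, coupon centred near 0.631. I'll lower it with a +2 mm x correction and check forces on the way.

```bash
python3 -m jog '[[[0,1,0.2],0],[[0,3,0.2],0],[[0,5,0.2],0],[[0,7,0.2],0],[[0,9,0.2],0],[[0,10.5,0.2],0],[[0,11.5,0.2],0],[[0,12.2,0.2],0],[[0,12.2,0.2],0]]'
python3 -m jog '[[[0,0.3,0],0],[[0,0.6,0],0],[[0,0.9,0],0],[[0,1.2,0],0],[[0,1.2,0],0]]'
```

```text
t: 12.33
tcp_pos: [0.6367, 0.0755, 0.0791]
tool_rot: [-0.5, 0.5, -0.5, 0.5]
force: [0.0, -1.0, -2.6]
finger_gap: 0.065
t: 12.75
tcp_pos: [0.6378, 0.0754, 0.0661]
tool_rot: [0.499, -0.499, 0.501, -0.501]
force: [4.7, 1.2, -0.6]
finger_gap: 0.069
```

```bash
python3 -m jog '[[[0,0.2,0],0],[[0,0.4,0],0],[[0,0.4,0],0]]'
```

```text
t: 13.0
tcp_pos: [0.6398, 0.0754, 0.064]
tool_rot: [0.498, -0.498, 0.502, -0.502]
force: [5.0, 0.8, 6.7]
finger_gap: 0.065
```

Contact came about 8 mm early (Fx +5, Fz about +9 net), so I'll look before pressing further.

```bash
python3 -m jog '[[[0,-0.4,0],0],[[0,-0.4,0],0]]'
python3 - <<'E'
from h import *
shift([.6345,.0755,.056],0)
w=snap('wrist'); s=snap('scene'); np.save('s5.npy',[w,s],allow_pickle=True)
cv2.imwrite('pics/p5.png',np.hstack([cv2.resize(w['frame'][60:,100:400,::-1],(480,518),interpolation=cv2.INTER_CUBIC),cv2.resize(s['frame'][90:230,190:276,::-1],(318,518),interpolation=cv2.INTER_CUBIC)]))
E
```

```text
t: 13.17
tcp_pos: [0.6371, 0.0755, 0.0666]
tool_rot: [0.499, -0.499, 0.501, -0.501]
force: [2.6, 0.3, 3.3]
finger_gap: 0.066
tcp [0.6371 0.0755 0.0666] head 0.0 t 13.17 F [2.6 0.3 3.3] gap 0.066
shift cm [-0.    1.06 -0.26] turn 0.0
```

View pics/p5.png

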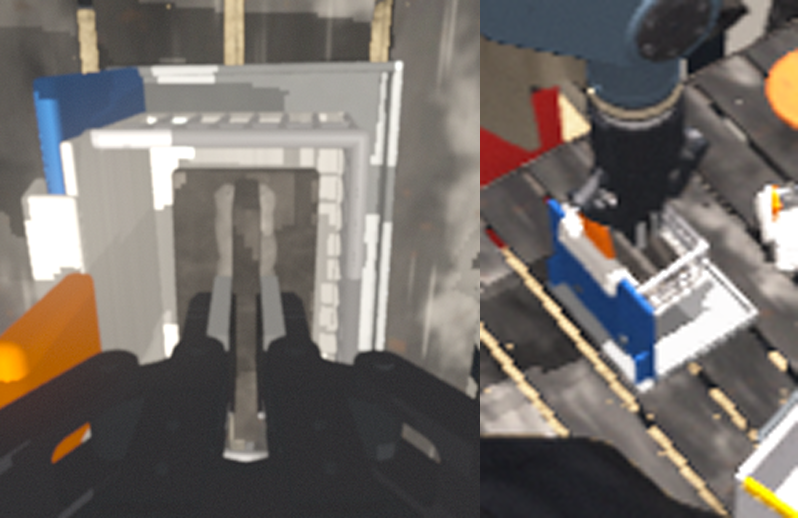

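```bash
python3 - <<'E'
from h import *
w=np.load('s5.npy',allow_pickle=True)[0]
k=lambda u,v:((u+.5)/1.6-.5+100,(v+.5)/1.6-.5+60)
print('cam',-w['R'].T@w['t'])
for z in(.064,.070,.076,.082):
    L,Rr=onz(w,*k(174,169),z),onz(w,*k(320,169),z); print(z,'flange',L.round(4),Rr.round(4),'w',(Rr-L)[0].round(4),'web',[onz(w,*k(u,185),z+.035)[0].round(4) for u in(233,261)])
for n,p,z in(('tray corner',(392,64),0),('wall top far inner/outer',(347,150),.103),('wall outer',(365,140),.103),('left-wall y',(250,147),.103),('tab right',(95,280),.153),('tab right',(95,280),.13),('sheet L',(160,330),.056)): print(n,onz(w,*k(*p),z).round(4))
for P in([.5985,.0955,.153],[.5985,.0955,.118],[.5965,.1255,.056],[.6645,.1255,.056],[.609,.1155,.072],[.599,.0755,.153]): p=proj(w,P); print(P,((p-[100,60])*1.6).round(0))
E
```

```text
cam [0.63549883 0.15030637 0.23609551]
0.064 flange [0.611  0.1119 0.064 ] [0.6621 0.1118 0.064 ] w 0.0511 web [np.float64(0.6324), np.float64(0.6403)]
0.07 flange [0.6118 0.1132 0.07  ] [0.6612 0.1132 0.07  ] w 0.0493 web [np.float64(0.6325), np.float64(0.6401)]
0.076 flange [0.6127 0.1146 0.076 ] [0.6602 0.1145 0.076 ] w 0.0475 web [np.float64(0.6327), np.float64(0.6398)]
0.082 flange [0.6136 0.1159 0.082 ] [0.6593 0.1159 0.082 ] w 0.0457 web [np.float64(0.6328), np.float64(0.6396)]
tray corner [0.7024 0.146  0.    ]
wall top far inner/outer [0.6631 0.1258 0.103 ]
wall outer [0.6677 0.1284 0.103 ]
left-wall y [0.6371 0.1266 0.103 ]
tab right [0.6085 0.1113 0.153 ]
tab right [0.6011 0.1005 0.13  ]
sheet L [0.6014 0.0435 0.056 ]
[0.5985, 0.0955, 0.153] [ 49. 356.]
[0.5985, 0.0955, 0.118] [100. 277.]
[0.5965, 0.1255, 0.056] [134. 127.]
[0.6645, 0.1255, 0.056] [325. 126.]
[0.609, 0.1155, 0.072] [164. 163.]
[0.599, 0.0755, 0.153] [ 63. 442.]
```

The coupon is well inside the basket (flange at (174–320), 3 mm from the far wall), but the gripper's linkage rides on the tab at the left, around (100,360). A centred grip therefore can't reach the floor. I'll put the coupon on clear table in front of the stand and regrip it off-centre along the web and a little higher, so the linkage passes beside the tab.

```bash
python3 -m jog '[[[0,-1,0],0],[[0,-3,0],0],[[0,-6,0],0],[[0,-10,0],0],[[0,-13.5,0],0],[[0.5,-13.5,-2],0],[[1,-13.5,-5],0],[[2,-13.5,-9],0],[[3,-13.5,-13],0],[[3.5,-13.5,-16],0],[[3.5,-13.5,-17],0],[[3.5,-12,-17],0],[[3.5,-8,-17],0],[[3.5,-4,-17],0],[[3.5,0,-17],0],[[3.5,3,-17],0],[[3.5,4.7,-17],0],[[3.5,5.4,-17],0],[[3.5,5.4,-17],0]]'
python3 -m jog '[[[0,0.3,0],0],[[0,0.6,0],0],[[0,0.6,0],0]]'
```

```text
t: 14.85
tcp_pos: [0.4639, 0.0409, 0.01]
tool_rot: [-0.501, 0.502, -0.498, 0.499]
force: [0.3, 0.6, -3.5]
finger_gap: 0.064
t: 15.1
tcp_pos: [0.4667, 0.0405, 0.0066]
tool_rot: [0.5, -0.499, 0.5, -0.5]
force: [0.4, 1.4, -2.8]
finger_gap: 0.063
```

```bash
python3 -m jog '[[[0,0.2,0],0],[[0,0.4,0],0],[[0,0.4,0],0]]';python3 -m jog '[[[0,0.15,0],0],[[0,0.15,0],0]]'
```

```text
t: 15.35
tcp_pos: [0.4662, 0.0405, 0.0021]
tool_rot: [0.5, -0.5, 0.5, -0.5]
force: [0.2, -1.0, -2.8]
finger_gap: 0.065
t: 15.52
tcp_pos: [0.466, 0.0406, 0.0003]
tool_rot: [0.5, -0.5, 0.5, -0.5]
force: [-0.4, 0.1, -2.8]
finger_gap: 0.064
```

```bash
python3 -m jog '[[[0,0.15,0],0],[[0,0.15,0],0]]';python3 -m jog '[[[0,0.1,0],0],[[0,0.1,0],0]]'
```

```text
t: 15.68
tcp_pos: [0.4657, 0.0405, -0.0001]
tool_rot: [0.5, -0.5, 0.5, -0.5]
force: [-2.4, -0.9, 8.5]
finger_gap: 0.064
t: 15.85
tcp_pos: [0.4656, 0.0405, -0.0002]
tool_rot: [0.5, -0.5, 0.5, -0.5]
force: [-3.9, -0.6, 16.8]
finger_gap: 0.066
```

The coupon touched down at TCP z=0.000, the same as when it was gripped, so it hasn't slipped. Regripping 26 mm off-centre and 6 mm higher.

```bash
python3 -m jog '[[[0,-0.25,0],0],[[0,-0.25,0],0],[[0,-0.25,0],0],[[0,-0.25,0],0],[[0.5,-0.9,0],0],[[1,-0.9,0],0],[[1.8,-0.9,0],0],[[2.6,-0.9,0],0],[[2.6,-0.9,0],0]]' 2 60
python3 -m jog '[[[0,0,0],0],[[0,0,0],0],[[0,0,0],0],[[0,0,0],0],[[0,0,0],0]]' 0 110
python3 -m jog '[[[0,-0.2,0],0],[[0,-0.7,0],0],[[0,-1.5,0],0],[[0,-2,0],0],[[0,-2,0],0],[[0,-2,0],0]]'
```

```text
t: 16.6
tcp_pos: [0.4665, 0.0129, 0.0068]
tool_rot: [0.499, -0.5, 0.501, -0.5]
force: [0.7, -0.9, -0.6]
finger_gap: 0.235
t: 17.02
tcp_pos: [0.4659, 0.0145, 0.0069]
tool_rot: [0.5, -0.5, 0.5, -0.5]
force: [-1.3, -3.7, 3.0]
finger_gap: 0.048
t: 17.52
tcp_pos: [0.4664, 0.0146, 0.0273]
tool_rot: [-0.5, 0.5, -0.5, 0.5]
force: [0.9, 1.1, -3.5]
finger_gap: 0.047
```

```bash
python3 -m jog '[[[0,-2,0],0],[[0,-5,0],0],[[0,-9,0],0],[[0,-13,0],0],[[0,-16,0],0],[[0,-17.3,0.5],0],[[-0.3,-17.3,2],0],[[-0.8,-17.3,5],0],[[-1.5,-17.3,8.5],0],[[-2.2,-17.3,12],0],[[-2.7,-17.3,15],0],[[-2.7,-17.3,16.8],0],[[-2.7,-17.3,16.8],0],[[-2.7,-17.3,16.8],0],[[-2.7,-17.3,16.8],0]]'
python3 - <<'E'
from h import *
shift([.634,.0415,.063],0)
w=snap('wrist','w6.png'); np.save('s6.npy',[w],allow_pickle=True)
print(manip.sense()['ft_torque'].round(3))
g=w['frame'].max(2).astype(int)
T=manip.sense()['tcp_pos']; u=T-[0,0,.0069]
for n,P in(('end L',u+[-.025,.066,.008]),('end R',u+[.025,.066,.008]),('end mid low',u+[0,.066,.0])): print(n,proj(w,P).round(1))
print(g[60:200:6,150:330:6])
E
```

```text
t: 18.77
tcp_pos: [0.632, 0.0418, 0.1986]
tool_rot: [-0.501, 0.501, -0.499, 0.499]
force: [0.1, -0.1, -3.6]
finger_gap: 0.048
tcp [0.632  0.0418 0.1986] head 0.01 t 18.77 F [ 0.1 -0.1 -3.6] gap 0.048
shift cm [ 0.03 13.56  0.26] turn 0.0
[-0.101  0.002  0.019]
end L [207.3 111.4]
end R [303.5 111.4]
end mid low [255.3 110.6]
[[102 101  96  86  94 103  88 189 143 103  80  73  77 105 108 107 110 187
  175 129 110 104  98 103 135  99  98 179  99 104]
 [107  99  96  87  87 108  89 182 146 107 106 116 141 143 141 140 145 141
  214 217 216 217 220 219 220 215 214 213 209 108]
 [ 99  99 103  89  78 106  84 184 146 107 107 112 140 137 138 137 140 139
  139 138 150 151 152 153 150 148 151 193 147 109]
 [ 80  92 102  97  85 103  91 199 145 107 168 184 183 184 183 181 180 178
  175 176 173 172 171 168 165 154 151 149 113  98]
 [ 79  86  81  94  94  99  92 163 143 111 166 197 213 213 216 216 218 219
  219 221 215 172 172 176 159 155 150 150 115  85]
 [ 81  84  87  90  96  91  82 150 207 108 184 187 230 255 255 255 255 219
  218 221 216 172 171 155 140 150 149 150 119  99]
 [ 84  89  86  89 107  
[... 1527 characters left out ...]
 87 106  93 136  91  97
   97 184 168 110 110 112 106 152 150 212 204 105]
 [ 91  94 113 120 132 143 132 117 153 168 150 104  89  91  95 139  89  96
  100 176 156 106 103  99  97 152 151 218 173 105]
 [118  92 103 118 123 145 128 117 149 165 140 101  94  92  98 144  96  97
  101 177 138  99 101  99  95 222 227 203 158 104]
 [ 84  99 106 123 124 127 127 118 149 164 115  88  86  85  88 142  95 103
  102 177 142  99 103 100 111 228 225 199 149 106]
 [ 85  97 100 120 116 124 124 119 169 142  93  88  86  84  83 140  95 111
  117 183 145 103 106 105  94 222 221 185 156 121]
 [130  97 102 124 110 123 125 121 134 105  85  84  84  76  85 141  93 100
  103 188 147  83  77  83  79 196 194 194 120  97]]
```

```bash
python3 - <<'E'
from h import *
w=np.load('s6.npy',allow_pickle=True)[0]; T=np.array([.632,.0418,.1986]); g=cv2.cvtColor(w['frame'],cv2.COLOR_RGB2GRAY).astype(int)
for deg in(0,3,6,10):
    a=np.radians(deg); out=[]
    for x in(-.025,.025):
        y,z=.066,.008-.0069-.035; # relative to pivot ~35mm above underside
        out.append(proj(w,T+[x,y*np.cos(a)+z*np.sin(a),.035+z*np.cos(a)-y*np.sin(a)]).round(1).tolist())
    print(deg,out)
print('rows along u=215,285:',g[100:130,215].tolist(),g[100:130,285].tolist())
for v in(124,140,156): print(v,g[v,196:224].tolist(),g[v,288:312].tolist())
w4=np.load('s4.npy',allow_pickle=True)[0]; print('p4 level check', proj(w4,[.6325-.025,.0756+.039,.2055]).round(1), 'seen ~ (203.7,166.5)')
E
```

```text
0 [[207.5, 111.2], [303.5, 111.3]]
3 [[208.5, 114.5], [302.4, 114.5]]
6 [[209.5, 118.0], [301.3, 118.0]]
10 [[210.8, 122.9], [300.0, 122.9]]
rows along u=215,285: [144, 144, 145, 146, 146, 146, 144, 144, 145, 145, 144, 144, 145, 140, 134, 130, 142, 156, 161, 161, 163, 164, 165, 166, 164, 161, 159, 157, 157, 158] [182, 191, 205, 209, 210, 209, 209, 209, 209, 209, 206, 192, 179, 181, 169, 125, 96, 98, 103, 101, 101, 103, 103, 103, 102, 102, 104, 104, 108, 106]
124 [255, 255, 255, 255, 255, 254, 222, 188, 160, 145, 146, 148, 154, 157, 157, 158, 157, 161, 163, 164, 164, 166, 166, 167, 167, 166, 166, 163] [104, 106, 105, 107, 107, 107, 106, 109, 109, 112, 107, 113, 127, 143, 147, 147, 147, 148, 147, 148, 146, 147, 148, 149]
140 [251, 255, 255, 255, 255, 217, 170, 164, 174, 175, 177, 166, 155, 156, 160, 160, 160, 158, 157, 159, 160, 160, 163, 162, 164, 165, 162, 163] [107, 105, 107, 105, 104, 104, 100, 100, 97, 96, 101, 121, 141, 148, 147, 147, 148, 148, 149, 146, 148, 147, 147, 148]
156 [148, 151, 158, 160, 160, 156, 156, 163, 170, 174, 175, 174, 155, 135, 137, 146, 149, 152, 153, 158, 158, 159, 162, 161, 161, 159, 156, 144] [106, 106, 104, 104, 105, 104, 106, 103, 103, 100, 112, 131, 145, 147, 147, 147, 146, 148, 145, 146, 145, 159, 190, 215]
p4 level check [207.8 164.9] seen ~ (203.7,166.5)
```

The coupon hangs within about 3° of level (front edge at v≈115). Lowering it now.

```bash
python3 -m jog '[[[-0.1,1,0.2],0],[[-0.1,3,0.2],0],[[-0.1,5,0.2],0],[[-0.1,7,0.2],0],[[-0.1,9,0.2],0],[[-0.1,10.5,0.2],0],[[-0.1,11.2,0.2],0],[[-0.1,11.8,0.2],0],[[-0.1,11.8,0.2],0],[[-0.1,11.8,0.2],0]]'
python3 -m jog '[[[0,0.3,0],0],[[0,0.6,0],0],[[0,0.8,0],0],[[0,0.8,0],0]]'
python3 -m jog '[[[0,0.2,0],0],[[0,0.4,0],0],[[0,0.4,0],0]]'
```

```text
t: 19.65
tcp_pos: [0.644, 0.0509, 0.0957]
tool_rot: [-0.493, 0.496, -0.502, 0.509]
force: [-4.2, 24.0, 51.0]
finger_gap: 0.045
t: 19.98
tcp_pos: [0.6446, 0.0512, 0.0949]
tool_rot: [-0.493, 0.495, -0.503, 0.51]
force: [-16.2, 23.5, 85.6]
finger_gap: 0.044
t: 20.23
tcp_pos: [0.6439, 0.0554, 0.0913]
tool_rot: [-0.49, 0.497, -0.501, 0.511]
force: [-16.2, 35.0, 87.7]
finger_gap: 0.047
```

Contact high up (88 N): something caught on the basket's end wall. Backing off straight away.

```bash
python3 -m jog '[[[0,-1.5,0],0],[[0,-3,0],0],[[0,-5,0],0],[[0,-8,0],0],[[0,-10,0],0],[[0,-13,0],0],[[0,-13,0],0],[[0,-13,0],0]]'
python3 - <<'E'
from h import *
shift([.634,.0415,.063],0)
w=snap('wrist'); s=snap('scene');np.save('s7.npy',[w,s],allow_pickle=True)
cv2.imwrite('pics/p7.png',np.hstack([cv2.resize(w['frame'][40:,80:420,::-1],(510,516),interpolation=cv2.INTER_CUBIC),cv2.resize(s['frame'][90:230,190:268,::-1],(288,516),interpolation=cv2.INTER_CUBIC)]))
E
```

```text
t: 20.9
tcp_pos: [0.6367, 0.0425, 0.2014]
tool_rot: [0.499, -0.499, 0.501, -0.501]
force: [-0.6, -0.1, -3.4]
finger_gap: 0.044
tcp [0.6367 0.0425 0.2014] head -0.01 t 20.9 F [-0.6 -0.1 -3.4] gap 0.044
shift cm [ 0.1  13.84 -0.33] turn -0.0
```

View pics/p7.png

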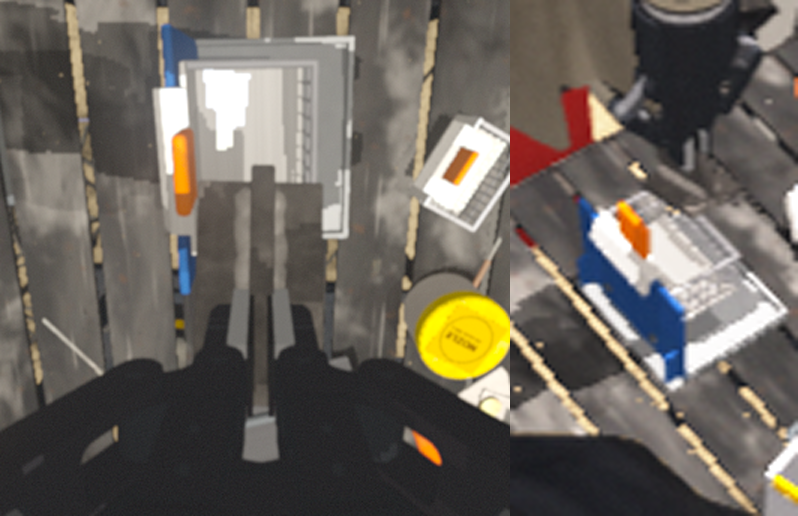

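The coupon's -y end evidently caught the end wall, and the coupon has now drooped in the grip (flange end at (206–295,161)). The basket still hangs on the stand. That was my 12th and last picture. I'll set the coupon on clear table with a light grip so it levels itself, then regrip it centred and as high as holds.

```bash
python3 -m jog '[[[0,0,-2],0],[[0,0,-5],0],[[0,0,-9],0],[[0,0,-13],0],[[0,0,-16],0],[[0,0,-17],0],[[0,1,-17],0],[[0,4,-17],0],[[0,7,-17],0],[[0,10,-17],0],[[0,11.5,-17],0],[[0,12,-17],0],[[0,12,-17],0],[[0,12,-17],0]]'
python3 -m jog '[[[0,0,0],0],[[0,0.5,0],0],[[0,1,0],0],[[0,1.5,0],0],[[0,1.5,0],0]]' 0 20
```

```text
t: 22.17
tcp_pos: [0.4663, 0.0425, 0.0796]
tool_rot: [-0.5, 0.5, -0.5, 0.5]
force: [0.5, -0.8, -2.8]
finger_gap: 0.046
t: 22.58
tcp_pos: [0.4655, 0.0426, 0.0642]
tool_rot: [-0.5, 0.5, -0.5, 0.5]
force: [-0.5, -0.3, -4.0]
finger_gap: 0.045
```

```bash
python3 -m jog '[[[0,0.5,0],0],[[0,1,0],0],[[0,1.5,0],0],[[0,1.5,0],0]]'
```

```text
t: 22.92
tcp_pos: [0.4653, 0.0426, 0.0488]
tool_rot: [-0.5, 0.501, -0.499, 0.5]
force: [-0.5, 0.1, -4.1]
finger_gap: 0.044
```

```bash
python3 -m jog '[[[0,0.5,0],0],[[0,1,0],0],[[0,1,0],0]]'
```

```text
t: 23.17
tcp_pos: [0.4655, 0.0426, 0.0389]
tool_rot: [-0.5, 0.5, -0.5, 0.5]
force: [0.9, -0.5, -2.3]
finger_gap: 0.049
```

```bash
python3 -m jog '[[[0,0.5,0],0],[[0,1,0],0],[[0,1,0],0]]'
```

```text
t: 23.42
tcp_pos: [0.4655, 0.0426, 0.029]
tool_rot: [-0.5, 0.5, -0.5, 0.5]
force: [-0.5, -0.1, -4.4]
finger_gap: 0.046
```

```bash
python3 -m jog '[[[0,0.4,0],0],[[0,0.8,0],0],[[0,0.8,0],0]]'
```

```text
t: 23.67
tcp_pos: [0.4661, 0.0424, 0.0215]
tool_rot: [0.5, -0.5, 0.5, -0.5]
force: [0.6, -0.8, -1.2]
finger_gap: 0.047
```

```bash
python3 -m jog '[[[0,0.3,0],0],[[0,0.6,0],0],[[0,0.6,0],0]]'
```

```text
t: 23.92
tcp_pos: [0.467, 0.0415, 0.0179]
tool_rot: [0.5, -0.499, 0.501, -0.5]
force: [-3.1, -4.5, 13.9]
finger_gap: 0.046
```

```bash
python3 -m jog '[[[0,0.2,0],0],[[0,0.4,0],0],[[0,0.4,0],0]]'; python3 - <<'E'
from h import *
w=snap('wrist'); np.save('s8.npy',[w],allow_pickle=True)
g=cv2.cvtColor(w['frame'],cv2.COLOR_RGB2GRAY).astype(int); print(g[90:220:5,170:340:5])
E
```

```text
t: 24.17
tcp_pos: [0.4674, 0.0412, 0.0143]
tool_rot: [0.499, -0.498, 0.501, -0.501]
force: [-2.5, -7.0, 20.4]
finger_gap: 0.048
[[ 61  60  64  59 214 214 146  89  94  88  92  94 102 103 106 115 113 104
  100  89  85  88  88  87  85  86  85 200 210 201 109 116 116 118]
 [ 61  62  63  58 212 212 142  89  98  94  98  99 101 103 109 107 114 109
  106 103  90  87  90  86  89  85  89 194 195 193 106 113 115 117]
 [ 52  61  62  60 204 212 193  90 100 102 100 102 102 106 109 112 109 108
  106 115 100  90  89  90  90  89  85 179 183 157  99 110 110 115]
 [ 52  52  62  63 203 213 194  91 102 107 105 104 109 111 114 114 109 108
  117 118 109  94  90  90  89  90  84 166 168 124  98 101 101 111]
 [ 53  60  62  61 197 205 185  89 104 106 108 108 112 121 123 120 119 110
  111 117 117 113  96  91  92  89  82 173 159 139  94  98  99 103]
 [ 57  64  61  63 193 199 184  85 101 107 106 109 113 122 128 127 127 114
  103 109 112 112 103  94  91  88  84 174 160 118  89  95  98 101]
 [ 58  58  65  69 193 197 194  79  93 105 108 108 111 118 126 128 131 122
  107 100  99 105 103  97  95  90  83 151 138  97  8
[... 1994 characters left out ...]
  56  57  67  57 131 128 129  93  95 101  97 101 108 159 122 111 112
  117 207 180 105 103 108 104  99 133 128 115  83  86  88  87  83]
 [ 72  57  57  66  60 175 134  60  93 100  98  94 101 106 162 111 118 118
  117 202 165  98 100  95  91  91 124 104 107  82  85  91  91  88]
 [ 71  58  58  65  55 132 180  76  93 110 109 106 112 119 167 111 107 129
  121 159 115  94  99  91  92  87 128 118  83  81  87  96  96  88]
 [ 67  55  59  64  57 158 169 164  90 109 105 101 103 120 172 110  97 122
  119 158 132  89  95  87  94  91  96 104  72  82  86 104 100  91]
 [ 62  60  58  61  58 141 193 177  88  99 102  95  96 108 168 108  95  97
  112 161 130  91  95  94  94  98 152 163  85  82  91 104  99  91]]
```

```bash
python3 -m jog '[[[0,-0.3,0],0],[[0,-0.3,0],0],[[0,-0.3,0],0],[[0,-0.3,0],0],[[0,-2,0],0],[[0,-5,0],0],[[0,-8,0],0],[[0,-8,0],0],[[0,-8,0],0]]' 3 20
python3 - <<'E'
from h import *
shift([.466,.0415,.011],0)
w=snap('wrist','w9.png'); np.save('s9.npy',[w],allow_pickle=True)
g=cv2.cvtColor(w['frame'],cv2.COLOR_RGB2GRAY).astype(int)
for n,y in(('A',.0405),('B',.05),('C',.03)):
  print(n,[proj(w,[.466+a,y+b,z]).round(0).tolist() for a,b,z in((-.025,.04,.008),(.025,.04,.008),(.025,-.04,.008),(-.025,-.04,.008))])
print(g[120:300:6,190:320:5])
E
```

```text
t: 24.97
tcp_pos: [0.4671, 0.0426, 0.0928]
tool_rot: [0.499, -0.499, 0.501, -0.501]
force: [-0.7, 0.9, -0.5]
finger_gap: 0.354
tcp [0.4671 0.0426 0.0928] head 0.02 t 24.97 F [-0.7  0.9 -0.5] gap 0.354
shift cm [ 0.11  8.18 -0.14] turn 0.0
A [[222.0, 141.0], [284.0, 141.0], [281.0, 232.0], [225.0, 232.0]]
B [[222.0, 129.0], [284.0, 129.0], [281.0, 222.0], [224.0, 222.0]]
C [[222.0, 154.0], [283.0, 154.0], [281.0, 243.0], [225.0, 243.0]]
[[ 63  65  57  58 178 195  78  88 155 169 107 113 120 117 102  89  86  85
   88  79 171 143  81  82  85  88]
 [ 59  69  62  59 176 181  83  96 165 178 111 106 117 118 106 101  87  79
   82  78 158 121  80  82  85  92]
 [ 58  56  62  62 182 179  90  98 130 120  88  89  90  95  99  96  86  76
   78  76 116 106  81  86  86  89]
 [ 57  53  54  59 175 188  98 141 180 112  90 125  79  81 134 112 116 114
  124  90 111  85  79  82  86  85]
 [ 55  54  54  51 176 190  86 178 118 122 112 149 103 104 166 134 114 118
  120 104 114  73  79  83  87  87]
 [ 53  55  52  54 166 191  76 160 114 112 104 154 102 115 170 122 111 120
  112 114  98  70  78  81  82  85]
 [ 53 
[... 1910 characters left out ...]
25 128 160
  127  40  45 128 135 134  50  50]
 [ 51  53 135 135 129  46  48  95  98  97  99 102 107 113 125 128 126 149
  132  45  44  79 135 136  52  47]
 [ 49  54 135 141  96  47  45  95  95  96 101 106 107 113 125 130 128 148
  139  43  46  48 141 140 101  44]
 [ 54  51  52 100 106  45  43  96  97  96 103 108 112 112 124 125 129 139
  141  40  40  54 142  47  49  46]
 [ 52  51  51  47  45  42  47  96  96  97  99 110 115 117 125 126 129 131
  136  41  42  55  49  46  46  46]
 [ 49  52  47  54  50  46  92  94  94  96  99 108 121 120 121 127 131 130
  129  41  41  53  48  49  50  49]
 [ 51  47  50  48  50  45 130  96  97  96  96 107 123 124 123 129 130 128
  128 146  43  50  45  45  48  47]]
```

The coupon lies flat, centred at about (0.4665, 0.0445): it had slid in the grip rather than rotated. Regripping centred and about 10 mm higher than the first grip.

```bash
python3 -m jog '[[[-0.2,2,0],0],[[-0.2,4.5,0],0],[[-0.2,6.5,0],0],[[-0.2,7.8,0],0],[[-0.2,8.25,0],0],[[-0.2,8.25,0],0],[[-0.2,8.25,0],0]]' 3 100
python3 -m jog '[[[0,0,0],0],[[0,0,0],0],[[0,0,0],0],[[0,0,0],0],[[0,0,0],0],[[0,0,0],0]]' 0 100
python3 -m jog '[[[0,-0.2,0],0],[[0,-0.7,0],0],[[0,-1.5,0],0],[[0,-2,0],0],[[0,-2,0],0]]'
```

```text
t: 25.6
tcp_pos: [0.4654, 0.0447, 0.0087]
tool_rot: [-0.5, 0.501, -0.499, 0.5]
force: [-0.2, -0.7, 0.4]
finger_gap: 0.35
t: 26.1
tcp_pos: [0.4662, 0.0445, 0.01]
tool_rot: [0.5, -0.5, 0.5, -0.5]
force: [-1.7, 0.7, 6.0]
finger_gap: 0.042
t: 26.52
tcp_pos: [0.4668, 0.0445, 0.0304]
tool_rot: [0.5, -0.499, 0.501, -0.5]
force: [0.3, -0.6, -2.9]
finger_gap: 0.048
```

```bash
python3 -m jog '[[[0,-2,0],0],[[0,-5,0],0],[[0,-9,0],0],[[0,-13,0],0],[[0,-16,0],0],[[0,-17,0],0],[[0,-17,0],0]]'
python3 - <<'E'
from h import *
w=np.load('s7.npy',allow_pickle=True)[0]
def orange(w,box,z):
    hsv=cv2.cvtColor(w['frame'],cv2.COLOR_RGB2HSV); m=cv2.inRange(hsv,(5,150,100),(18,255,255)); v,u=np.nonzero(m); x0,y0,x1,y1=box
    k=(u>x0)&(u<x1)&(v>y0)&(v<y1); u,v=u[k],v[k]; print(len(u),'u',u.min(),u.max(),'v',v.min(),v.max())
    for q in((u.min(),v.min()),(u.max()+1,v.max()+1)): print(onz(w,*q,z).round(4))
orange(w,(180,110,225,200),.153)
s=np.load('s7.npy',allow_pickle=True)[1]; a=np.load('s0.npy',allow_pickle=True)[0]
for q in(s,a): 
    print('scene'); orange(q,(205,135,240,165),.153)
k=lambda u,v:(80+(u+.5)/1.5-.5,40+(v+.5)/1.5-.5)
print('wall +y end top',onz(w,*k(250,63),.103).round(4),'far wall',onz(w,*k(303,110),.103).round(4),onz(w,*k(315,110),.103).round(4))
g=cv2.cvtColor(w['frame'],cv2.COLOR_RGB2GRAY).astype(int); print(g[125,265:320].tolist()); print(g[70:95,230].tolist())
shift([.637,.0755,.2],0)
E
```

```text
t: 27.1
tcp_pos: [0.468, 0.0444, 0.2025]
tool_rot: [0.498, -0.498, 0.502, -0.502]
force: [-0.5, 0.0, -4.1]
finger_gap: 0.044
417 u 195 210 v 129 183
[0.596  0.0942 0.153 ]
[0.6053 0.055  0.153 ]
scene
66 u 219 227 v 144 159
[0.6004 0.0959 0.153 ]
[0.5879 0.0295 0.153 ]
scene
50 u 218 226 v 144 158
[0.5979 0.0977 0.153 ]
[0.5876 0.0343 0.153 ]
wall +y end top [0.6306 0.1264 0.103 ] far wall [0.6598 0.1018 0.103 ] [0.6664 0.1018 0.103 ]
[207, 210, 210, 201, 179, 163, 163, 164, 166, 167, 165, 165, 168, 184, 204, 201, 174, 149, 146, 152, 160, 152, 145, 158, 173, 174, 163, 151, 146, 149, 147, 147, 148, 146, 148, 147, 147, 149, 148, 148, 147, 147, 138, 118, 104, 123, 176, 207, 201, 153, 105, 96, 98, 99, 97]
[134, 142, 148, 150, 151, 151, 148, 139, 129, 134, 150, 170, 181, 181, 171, 171, 209, 254, 255, 255, 255, 255, 255, 255, 255]
tcp [0.468  0.0444 0.2025] head 0.01 t 27.1 F [-0.5  0.  -4.1] gap 0.044
shift cm [-3.11  0.38 16.9 ] turn 0.0
```

```bash
python3 -m jog '[[[-0.3,0,2],0],[[-0.8,0,5],0],[[-1.5,0,9],0],[[-2.4,0,13],0],[[-3,0,15.5],0],[[-3,0,16.9],0],[[-3,0,16.9],0],[[-3,0,16.9],0],[[-3,2,16.9],0],[[-3,4,16.9],0],[[-3,6,16.9],0],[[-3,8,16.9],0],[[-3,8.5,16.9],0],[[-3,8.5,16.9],0]]'
```

```text
t: 28.27
tcp_pos: [0.6313, 0.0745, 0.1117]
tool_rot: [-0.502, 0.502, -0.498, 0.498]
force: [-0.7, -0.7, -3.7]
finger_gap: 0.045
```

```bash
python3 -m jog '[[[0,0.8,0.2],0],[[0,1.6,0.2],0],[[0,2.4,0.2],0],[[0,2.9,0.2],0],[[0,2.9,0.2],0],[[0,2.9,0.2],0]]'
```

```text
t: 28.77
tcp_pos: [0.6367, 0.0746, 0.085]
tool_rot: [0.5, -0.5, 0.5, -0.5]
force: [0.0, 0.1, -3.6]
finger_gap: 0.046
```

```bash
python3 -m jog '[[[0,0.4,0],0],[[0,0.8,0],0],[[0,1.2,0],0],[[0,1.2,0],0],[[0,1.2,0],0]]'
```

```text
t: 29.18
tcp_pos: [0.638, 0.0745, 0.0735]
tool_rot: [0.5, -0.499, 0.501, -0.5]
force: [2.3, 0.0, -1.4]
finger_gap: 0.042
```

```bash
python3 -m jog '[[[0,0.2,0],0],[[0,0.4,0],0],[[0,0.4,0],0]]'
```

```text
t: 29.43
tcp_pos: [0.6385, 0.0745, 0.07]
tool_rot: [0.499, -0.499, 0.501, -0.501]
force: [4.9, -0.3, 1.9]
finger_gap: 0.038
```

```bash
python3 -m jog '[[[0,0.15,0.1],0],[[0,0.3,0.1],0],[[0,0.3,0.1],0]]'
```

```text
t: 29.68
tcp_pos: [0.641, 0.0745, 0.0678]
tool_rot: [0.498, -0.498, 0.502, -0.501]
force: [6.0, 1.2, 5.3]
finger_gap: 0.044
```

```bash
python3 -m jog '[[[0,0.15,0],0],[[0,0.3,0],0],[[0,0.3,0],0]]'; python3 - <<'E'
from h import *
w=snap('wrist'); np.save('s10.npy',[w],allow_pickle=True)
T=manip.sense()['tcp_pos']
g=cv2.cvtColor(w['frame'],cv2.COLOR_RGB2GRAY).astype(int)
print([[proj(w,[.637+a,.1145,z]).round(1).tolist() for a in(-.025,.025)] for z in(.064,.068,.072)])
for v in range(150,184,3): print(v,g[v,190:320:4].tolist())
E
```

```text
t: 29.93
tcp_pos: [0.6418, 0.0743, 0.0671]
tool_rot: [0.498, -0.498, 0.502, -0.502]
force: [5.0, 0.7, 15.9]
finger_gap: 0.039
[[[201.7, 158.7], [291.3, 158.6]], [[200.6, 160.2], [292.3, 160.0]], [[199.5, 161.7], [293.2, 161.5]]]
150 [255, 255, 255, 255, 202, 203, 203, 202, 203, 201, 201, 202, 202, 202, 201, 200, 200, 201, 199, 199, 198, 198, 198, 196, 197, 196, 196, 195, 196, 194, 193, 196, 165]
153 [255, 255, 255, 248, 189, 190, 190, 189, 188, 188, 187, 183, 181, 181, 181, 175, 177, 178, 176, 175, 173, 174, 174, 165, 164, 164, 160, 164, 173, 166, 188, 193, 166]
156 [255, 255, 255, 255, 255, 165, 170, 147, 135, 134, 121, 113, 111, 113, 108, 118, 115, 115, 119, 110, 109, 111, 90, 94, 111, 96, 97, 141, 182, 160, 189, 192, 167]
159 [255, 255, 255, 255, 255, 161, 176, 148, 131, 127, 112, 110, 108, 105, 100, 94, 95, 105, 120, 118, 116, 117, 95, 97, 114, 98, 107, 157, 158, 156, 191, 191, 166]
162 [255, 255, 255, 255, 255, 165, 174, 141, 132, 129, 114, 106, 119, 128, 93, 88, 92, 90, 140, 117, 119, 120, 97, 95, 114, 98, 120, 166, 142, 155, 189, 190, 168]
165 [255, 255, 255, 255, 255, 167, 16
[... 419 characters left out ...]
3, 142, 190, 160, 192, 188, 164]
174 [255, 255, 255, 255, 255, 158, 118, 116, 112, 118, 117, 125, 155, 157, 103, 102, 104, 100, 162, 164, 129, 122, 94, 98, 116, 95, 102, 141, 190, 161, 193, 189, 164]
177 [255, 255, 255, 255, 255, 121, 115, 116, 115, 111, 109, 122, 152, 157, 107, 109, 119, 111, 156, 166, 121, 121, 92, 95, 117, 97, 110, 148, 189, 161, 194, 187, 164]
180 [251, 255, 255, 255, 255, 113, 115, 113, 113, 111, 107, 119, 150, 163, 107, 112, 115, 115, 156, 160, 120, 114, 91, 98, 118, 93, 123, 164, 142, 160, 195, 186, 167]
183 [211, 255, 255, 255, 255, 109, 112, 114, 110, 106, 109, 124, 150, 160, 109, 109, 115, 122, 163, 165, 120, 112, 88, 93, 113, 93, 118, 165, 146, 163, 195, 186, 166]
```

Fz jumped sharply at TCP z=0.067 while Fx fell, and the flange is 88 px wide, which matches its top at z≈0.064. So the coupon is on the basket floor. Opening slightly and withdrawing.

```bash
python3 -m jog '[[[0,-0.2,0],0],[[0,-0.3,0],0],[[0,-0.3,0],0],[[0,-0.3,0],0]]' 1.5 60
python3 -m jog '[[[0,-0.4,0],0],[[0,-0.9,0],0],[[0,-1.6,0],0],[[0,-2.5,0],0],[[0,-4,0],0],[[0,-7,0],0],[[0,-10,0],0],[[0,-13,0],0],[[0,-13,0],0],[[0,-13,0],0]]'
python3 - <<'E'
from h import *
shift([.595,.0745,.2],0)
w=snap('wrist'); s=snap('scene'); np.save('s11.npy',[w,s],allow_pickle=True)
hsv=cv2.cvtColor(w['frame'],cv2.COLOR_RGB2HSV); m=cv2.inRange(hsv,(5,150,100),(18,255,255))
n,l,st,c=cv2.connectedComponentsWithStats(m)
for i in range(1,n):
    if st[i,4]>60: 
        x,y,a,b,_=st[i]; print(st[i],onz(w,x,y,.153).round(4),onz(w,x+a,y+b,.153).round(4))
g=cv2.cvtColor(w['frame'],cv2.COLOR_RGB2GRAY).astype(int)
print([proj(w,[.639+a,.1145,.064]).round(1).tolist() for a in(-.025,.025)])
for v in range(130,230,8): print(v,g[v,190:320:4].tolist())
E
```

```text
t: 30.32
tcp_pos: [0.6426, 0.0744, 0.0693]
tool_rot: [0.497, -0.497, 0.503, -0.502]
force: [6.2, 0.4, 8.6]
finger_gap: 0.175
t: 31.15
tcp_pos: [0.6379, 0.0747, 0.1984]
tool_rot: [-0.5, 0.499, -0.5, 0.501]
force: [0.1, -0.4, -0.3]
finger_gap: 0.178
tcp [0.6379 0.0747 0.1984] head 0.01 t 31.15 F [ 0.1 -0.4 -0.3] gap 0.178
shift cm [ 0.02 -0.17 -4.29] turn 0.0
[ 468   12   44  106 3517] [0.768  0.1972 0.153 ] [0.8103 0.1339 0.153 ]
[195 167  15  58 625] [0.5961 0.1004 0.153 ] [0.6049 0.0565 0.153 ]
[373 170  20  24 193] [0.7211 0.0982 0.153 ] [0.7375 0.0805 0.153 ]
[495 226  17  41 323] [0.8167 0.0554 0.153 ] [0.8377 0.0209 0.153 ]
[457 248  41  53 803] [0.7918 0.0373 0.153 ] [ 0.8339 -0.0101  0.153 ]
[[229.1, 131.8], [281.3, 131.8]]
130 [145, 137, 110, 255, 159, 185, 216, 255, 255, 255, 176, 163, 132, 111, 105, 106, 104, 110, 105, 107, 92, 89, 98, 145, 172, 168, 157, 158, 159, 151, 143, 83, 74]
138 [108, 132, 90, 255, 159, 170, 217, 255, 255, 255, 175, 144, 126, 116, 142, 136, 108, 109, 155, 118, 97, 95, 93, 159, 173, 167, 158, 158, 161, 150, 146, 78, 76]
146 [255, 255, 255, 255, 152, 
[... 1127 characters left out ...]
, 186, 209, 114, 110]
202 [158, 174, 126, 129, 120, 134, 178, 213, 255, 255, 255, 164, 173, 167, 154, 192, 117, 121, 175, 164, 169, 149, 235, 181, 183, 229, 237, 237, 235, 175, 219, 114, 110]
210 [206, 223, 126, 129, 122, 140, 165, 212, 255, 255, 255, 255, 255, 255, 255, 255, 164, 137, 255, 255, 255, 255, 255, 232, 179, 228, 236, 236, 237, 162, 187, 113, 114]
218 [202, 255, 158, 129, 123, 173, 156, 247, 223, 251, 253, 219, 253, 163, 250, 218, 175, 172, 181, 222, 166, 212, 201, 205, 255, 203, 208, 206, 204, 170, 168, 116, 116]
226 [164, 255, 255, 255, 255, 216, 158, 164, 147, 161, 159, 148, 154, 144, 150, 139, 138, 191, 154, 190, 166, 142, 137, 131, 255, 120, 95, 146, 129, 110, 108, 110, 104]
```

The coupon lies on the basket floor at the right level and the gripper is free. Now gripping the orange tab at about (0.597, 0.076), with the fingertips near z≈0.122.

```bash
python3 -m jog '[[[-0.1,0,-1.5],0],[[-0.1,0,-3],0],[[-0.1,0,-4.1],0],[[-0.1,0,-4.1],0],[[-0.1,0,-4.1],0],[[-0.1,2,-4.1],0],[[-0.1,4.5,-4.1],0],[[-0.1,7,-4.1],0],[[-0.1,9,-4.1],0],[[-0.1,10,-4.1],0],[[-0.1,10,-4.1],0],[[-0.1,10,-4.1],0]]' 4 100
```

```text
t: 32.25
tcp_pos: [0.5974, 0.0755, 0.0958]
tool_rot: [-0.5, 0.5, -0.5, 0.5]
force: [1.2, 0.7, 0.1]
finger_gap: 0.473
```

```bash
python3 - <<'E'
from h import *
st=manip.sense(); T=st['tcp_pos']; print(T.round(4),st['force'].round(1))
w=snap('wrist'); np.save('s12.npy',[w],allow_pickle=True)
hsv=cv2.cvtColor(w['frame'],cv2.COLOR_RGB2HSV); m=cv2.inRange(hsv,(5,150,100),(18,255,255))
n,l,st,c=cv2.connectedComponentsWithStats(m)
for i in range(1,n):
    if st[i,4]>100: print(st[i])
print('tab top expected', [proj(w,[.597+a,.076+b,.153]).round(0).tolist() for a,b in((-.004,.02),(.004,.02),(-.004,-.02),(.004,-.02))],'lower',proj(w,[.597,.096,.118]).round(0))
g=cv2.cvtColor(w['frame'],cv2.COLOR_RGB2GRAY).astype(int)
for v in (240,255,270,285): print(v,g[v,190:320:4].tolist())
E
```

```text
[0.5974 0.0755 0.0958] [1.2 0.7 0.1]
[474 202  38  40 829]
[ 247  212   21  111 1795]
tab top expected [[245.0, 238.0], [265.0, 238.0], [246.0, 323.0], [264.0, 323.0]] lower [255. 207.]
240 [159, 150, 133, 133, 109, 51, 108, 190, 168, 159, 164, 176, 176, 180, 164, 116, 115, 117, 113, 188, 217, 209, 105, 111, 113, 110, 81, 49, 131, 134, 134, 77, 72]
255 [127, 134, 133, 79, 51, 51, 94, 96, 127, 159, 163, 175, 176, 182, 167, 117, 122, 122, 120, 203, 255, 255, 191, 168, 175, 185, 97, 48, 47, 118, 134, 135, 94]
270 [132, 133, 52, 49, 51, 49, 111, 57, 87, 165, 160, 174, 176, 179, 173, 116, 118, 120, 119, 168, 248, 255, 145, 254, 251, 196, 73, 49, 43, 45, 89, 136, 135]
285 [48, 51, 54, 45, 48, 77, 130, 64, 75, 194, 162, 207, 216, 217, 217, 114, 118, 121, 118, 119, 130, 132, 135, 142, 144, 145, 149, 42, 44, 45, 46, 48, 46]
```

```bash
python3 -m jog '[[[0,0.1,0.1],0],[[0,0.1,0.1],0],[[0,0.1,0.1],0],[[0,0.1,0.1],0],[[0,0.1,0.1],0],[[0,0.1,0.1],0],[[0,0.1,0.1],0],[[0,0.1,0.1],0]]' 0 110
```

```text
t: 32.97
tcp_pos: [0.5978, 0.0754, 0.0969]
tool_rot: [0.5, -0.5, 0.5, -0.5]
force: [-2.0, -0.8, 4.6]
finger_gap: 0.07
```

```bash
python3 -m jog '[[[0,-0.3,0],0],[[0,-0.6,0],0],[[0,-1,0],0],[[0,-1.5,0],0],[[0,-2,0],0],[[0,-2.5,0],0],[[0,-2.5,0],0]]'; python3 -c "
from h import *
s=manip.sense();print(s['ft_torque'].round(3),s['force'].round(1))"
```

```text
t: 33.55
tcp_pos: [0.5987, 0.0756, 0.1215]
tool_rot: [0.5, -0.5, 0.5, -0.5]
force: [-0.2, 0.7, -5.5]
finger_gap: 0.073
[ 0.004  0.175 -0.035] [-0.2  0.7 -5.5]
```

The loaded basket is up (5.5 N ≈ 0.55 kg). Lifting it to carry height and measuring the yellow edge from the top and scene views.

```bash
python3 -m jog '[[[0,-0.8,0],0],[[0,-2,0],0],[[0,-3.5,0],0],[[0,-5,0],0],[[0,-6,0],0],[[0,-6,0],0],[[0,-6,0],0]]'
cat >> h.py <<'E'
def rim(s,box,z=.105,verbose=1):
    hsv=cv2.cvtColor(s['frame'],cv2.COLOR_RGB2HSV); m=cv2.inRange(hsv,(22,150,120),(34,255,255)); k=np.zeros_like(m); x0,y0,x1,y1=box; k[y0:y1,x0:x1]=m[y0:y1,x0:x1]
    n,l,st,c=cv2.connectedComponentsWithStats(k); i=1+np.argmax(st[1:,4]); v,u=np.nonzero(l==i)
    P=np.array([onz(s,a,b,z)[:2] for a,b in zip(u,v)]); c=P.mean(0); w,V=np.linalg.eigh(np.cov((P-c).T)); d=V[:,1]*np.sign(V[1,1]); q=(P-c)@d; o=(P-c)@[d[1],-d[0]]
    mid=c+d*(q.max()+q.min())/2
    print(len(u),'px',st[i].tolist(),'mean',c.round(4),'mid',mid.round(4),'len',(q.max()-q.min()).round(4),'width95',np.percentile(o,[5,95]).round(4),'yaw',np.degrees(np.arctan2(-d[0],d[1])).round(2)); return mid
E
python3 - <<'E'
from h import *
a=np.load('s0.npy',allow_pickle=True)
rim(a[1],(285,170,360,202)); rim(a[0],(255,215,315,258))
w=snap('wrist'); np.save('s13.npy',[w],allow_pickle=True)
rim(a[1],(285,170,360,202))
shift([.6,.0755,.18],0)
E
```

```text
t: 34.13
tcp_pos: [0.5982, 0.0756, 0.1809]
tool_rot: [0.5, -0.5, 0.5, -0.5]
force: [0.2, 0.6, -6.5]
finger_gap: 0.072
110 px [295, 179, 54, 18, 110] mean [ 0.5841 -0.2487] mid [ 0.5825 -0.2432] len 0.1521 width95 [-0.0026  0.0027] yaw 15.97
144 px [261, 219, 46, 33, 144] mean [ 0.5827 -0.2431] mid [ 0.5828 -0.2435] len 0.1536 width95 [-0.0036  0.0035] yaw 14.93
110 px [295, 179, 54, 18, 110] mean [ 0.5841 -0.2487] mid [ 0.5825 -0.2432] len 0.1521 width95 [-0.0026  0.0027] yaw 15.97
tcp [0.5973 0.0756 0.1799] head 0.0 t 34.18 F [ 0.2  0.1 -6.6] gap 0.073
shift cm [ 0.01 -0.01  0.27] turn 0.0
```

```bash
python3 -m jog '[[[0.7,-0.3,0],0],[[2,-0.5,0],-0.02],[[4,-0.5,0],-0.05],[[6.5,-0.5,-0.1],-0.08],[[9,-0.5,-0.2],-0.11],[[11.5,-0.5,-0.3],-0.14],[[14,-0.5,-0.4],-0.17],[[16.5,-0.5,-0.5],-0.2],[[19,-0.5,-0.6],-0.22],[[21.5,-0.5,-0.7],-0.24],[[24,-0.5,-0.8],-0.26],[[26.5,-0.5,-0.9],-0.272],[[28.5,-0.5,-0.9],-0.272],[[30,-0.5,-0.9],-0.272],[[31.2,-0.5,-0.9],-0.272],[[31.7,-0.5,-0.9],-0.272],[[31.7,-0.5,-0.9],-0.272],[[31.7,-0.5,-0.9],-0.272],[[31.7,-0.5,-0.9],-0.272]]'
python3 - <<'E'
from h import *
shift([.5889,-.2417,.13],15.6)
w=snap('wrist'); np.save('s14.npy',[w],allow_pickle=True)
r=rim(w,(0,0,512,384))
hsv=cv2.cvtColor(w['frame'],cv2.COLOR_RGB2HSV); m=cv2.inRange(hsv,(5,150,100),(18,255,255))
n,l,st,c=cv2.connectedComponentsWithStats(m)
for i in range(1,n):
    if st[i,4]>100: print('orange',st[i])
E
```

```text
t: 35.77
tcp_pos: [0.5888, -0.2399, 0.1851]
tool_rot: [-0.563, 0.428, -0.427, 0.564]
force: [-0.0, -1.0, -6.7]
finger_gap: 0.073
tcp [ 0.5888 -0.2399  0.1851] head 15.65 t 35.77 F [-0.  -1.  -6.7] gap 0.073
shift cm [ 0.19  5.51 -0.03] turn 0.001
2195 px [476, 21, 36, 80, 2195] mean [ 0.7351 -0.099 ] mid [ 0.7355 -0.0998] len 0.0559 width95 [-0.012  0.01 ] yaw 28.86
orange [ 32 116  27  37 333]
orange [ 41 134  48  51 446]
orange [ 435  136   30   90 1841]
orange [ 12 138  31  36 255]
orange [ 244  212   19  110 1719]
orange [ 444  232   27   71 1416]
orange [  0 238  42  24 638]
orange [   0  254   85   33 1103]
```

```bash
python3 - <<'E'
from h import *
w=np.load('s14.npy',allow_pickle=True)[0]
m=np.array([.5826,-.2434]); d=np.array([-np.sin(np.radians(15.6)),np.cos(np.radians(15.6))])
for y in(.079,.045,0): print(y,proj(w,[*(m+d*y),.105]).round(1))
a=proj(w,[*(m+d*.075),.105]).round().astype(int); b=proj(w,[*(m+d*.03),.105]).round().astype(int)
r=rim(w,(min(a[0],b[0])-30,a[1]-25,max(a[0],b[0])+30,b[1]+40))
x=np.array([d[1],-d[0]]); print('offset of measured strip from assumed line (mm, +x into tank)',1000*(r-m)@x,'along',1000*(r-m)@d)
hsv=cv2.cvtColor(w['frame'],cv2.COLOR_RGB2HSV)
for v in range(a[1]-12,a[1]+60,8): 
    u=np.nonzero(cv2.inRange(hsv[v:v+1],(20,110,80),(36,255,255))[0])[0]; u=u[(u>180)&(u<330)]; print(v,u.tolist())
E
```

```text
0.079 [245.7  90.8]
0.045 [246.  135.9]
0 [246.3 190.4]
505 px [236, 92, 15, 79, 505] mean [ 0.5673 -0.1903] mid [ 0.5693 -0.1975] len 0.0607 width95 [-0.0056  0.0037] yaw 15.38
offset of measured strip from assumed line (mm, +x into tank) -0.49387190556140265 along 47.748659614585705
84 []
92 [244, 245, 246, 247, 248, 249]
100 [243, 244, 245, 246, 247, 248, 249, 250, 251]
108 [236, 237, 238, 239, 240, 241, 242, 243, 244, 245, 246, 247, 248, 249, 250, 251]
116 [235, 236, 237, 238, 239, 240, 241, 242, 243, 244, 245, 246, 247, 248, 249, 250]
124 [236, 237, 238, 239, 240, 241, 242, 243, 244, 245, 246, 247, 248, 249, 250, 251]
132 [243, 244, 245, 246, 247, 248, 249]
140 [244, 245, 246, 247]
148 [245, 246, 247]
```

The wrist view confirms the edge to under 1 mm with yaw 15.4°, and the slot is centred on it to about 1 mm. Lowering to just above the rim first.

```bash
python3 -m jog '[[[0,0.6,0],0],[[0,1.8,0],0],[[0,3.2,0],0],[[0,4.6,0],0],[[0,5.8,0],0],[[0,6.6,0],0],[[0,7,0],0],[[0,7,0],0],[[0,7,0],0],[[0,7,0],0]]'
python3 - <<'E'
from h import *
st=manip.sense(); T=st['tcp_pos'];m=np.array([.5826,-.2434]); d=np.array([-np.sin(np.radians(15.6)),np.cos(np.radians(15.6))]);x=np.array([d[1],-d[0]])
print('seat past rim mm',1000*(T[:2]-m)@x-5.5,'along',1000*(T[:2]-m)@d,'z',T[2],st['force'].round(1))
w=snap('wrist'); np.save('s15.npy',[w],allow_pickle=True); hsv=cv2.cvtColor(w['frame'],cv2.COLOR_RGB2HSV)
for y in(.077,.065,.05):
    p=proj(w,[*(m+d*y),.105]); v=int(round(p[1])); u=np.nonzero(cv2.inRange(hsv[v:v+1],(20,110,80),(36,255,255))[0])[0]; u=u[abs(u-p[0])<30]; print(y,p.round(1),u.min() if len(u) else 0,u.max() if len(u) else 0,len(u))
    print('  half width px',(proj(w,[*(m+d*y+x*.003),.105])-p).round(1)[0])
E
```

```text
t: 36.65
tcp_pos: [0.589, -0.2413, 0.1153]
tool_rot: [0.563, -0.428, 0.427, -0.563]
force: [0.1, 0.0, -6.1]
finger_gap: 0.07
seat past rim mm 1.206054823780435 along 0.2858753173310929 z 0.11533558346931419 [ 0.1  0.  -6.1]
0.077 [243.   90.6] 240 250 11
  half width px 5.5
0.065 [243.2 113.2] 231 250 20
  half width px 5.4
0.05 [243.4 140.2] 240 249 10
  half width px 5.3
```

```bash
python3 -m jog '[[[0,0.3,0.1],0],[[0,0.7,0.1],0],[[0,1.2,0.1],0],[[0,1.5,0.1],0],[[0,1.5,0.1],0]]'
```

```text
t: 37.12
tcp_pos: [0.5892, -0.2408, 0.0992]
tool_rot: [0.563, -0.428, 0.427, -0.563]
force: [0.1, 0.3, -7.2]
finger_gap: 0.07
```

```bash
python3 -m jog '[[[0,0.3,0],0],[[0,0.6,0],0],[[0,0.8,0],0],[[0,0.8,0],0]]'
```

```text
t: 37.45
tcp_pos: [0.5895, -0.2409, 0.0916]
tool_rot: [0.563, -0.428, 0.427, -0.563]
force: [-0.7, 0.6, -6.7]
finger_gap: 0.07
```

```bash
python3 -m jog '[[[0,0.15,0],0],[[0,0.3,0],0],[[0,0.4,0],0],[[0,0.4,0],0]]'
```

```text
t: 37.78
tcp_pos: [0.5898, -0.2411, 0.0881]
tool_rot: [0.563, -0.428, 0.427, -0.563]
force: [-0.4, -0.1, -6.9]
finger_gap: 0.071
```

```bash
python3 -m jog '[[[0,0.1,0],0],[[0,0.2,0],0],[[0,0.2,0],0]]'
```

```text
t: 38.03
tcp_pos: [0.5901, -0.2413, 0.0865]
tool_rot: [0.563, -0.427, 0.428, -0.563]
force: [0.2, 0.8, -6.0]
finger_gap: 0.072
```

```bash
python3 -m jog '[[[0,0.1,0],0],[[0,0.2,0],0],[[0,0.2,0],0]]'
```

```text
t: 38.28
tcp_pos: [0.5902, -0.2412, 0.0862]
tool_rot: [0.563, -0.427, 0.428, -0.563]
force: [-4.6, 2.5, 5.4]
finger_gap: 0.071
```

```bash
python3 -m jog '[[[0,0.1,0],0],[[0,0.2,0],0],[[0,0.2,0],0]]'
```

```text
t: 38.53
tcp_pos: [0.5902, -0.2412, 0.0861]
tool_rot: [0.563, -0.427, 0.428, -0.563]
force: [-6.2, 3.7, 13.7]
finger_gap: 0.069
```

Seated at z=0.0862 (expected 0.087), with the weight on the rim. Releasing and withdrawing upward.

```bash
python3 -m jog '[[[0,-0.25,0],0],[[0,-0.25,0],0],[[0,-0.25,0],0],[[0,-0.25,0],0],[[0,-0.25,0],0],[[0,-0.25,0],0]]' 3.5 30
python3 -m jog '[[[0,-0.5,0],0],[[0,-1.2,0],0],[[0,-2.2,0],0],[[0,-3.5,0],0],[[0,-5.5,0],0],[[0,-8,0],0],[[0,-11,0],0],[[0,-12,0],0],[[-3,-12,0],0],[[-6,-12,-3],0],[[-9,-12,-6],0],[[-12,-12,-9],0],[[-15,-12,-12],0],[[-18,-12,-15],0],[[-20,-12,-16],0],[[-20,-12,-16],0]]'
python3 - <<'E'
from h import *
st=manip.sense();print(st['tcp_pos'].round(3),st['t'],st['force'].round(1))
S=[snap('top'),snap('scene'),snap('wrist')]; np.save('s16.npy',S,allow_pickle=True)
m=np.array([.5826,-.2434]); a=np.radians(15.6); x=np.array([np.cos(a),np.sin(a)]); d=np.array([-x[1],x[0]])
for nm,s in zip(('top','scene'),S):
    hsv=cv2.cvtColor(s['frame'],cv2.COLOR_RGB2HSV)
    pc=proj(s,[*(m+x*.0055),.140])
    o=cv2.inRange(hsv,(5,150,100),(18,255,255)); v,u=np.nonzero(o); k=(abs(u-pc[0])<18)&(abs(v-pc[1])<14); u,v=u[k],v[k]
    print(nm,'tab px',len(u),'mean',u.mean().round(1),v.mean().round(1),'expected',pc.round(1))
    P=onz(s,u.mean(),v.mean(),.140 if nm=='scene' else .143)[:2]-m; print('  tab rel rim x,y mm',(1000*P@x).round(1),(1000*P@d).round(1))
    print('  yellow in lip span:'); yl=cv2.inRange(hsv,(20,110,80),(36,255,255))
    print('  ',[int(yl[tuple((proj(s,[*(m+d*y),.105]).round().astype(int))[::-1])]>0) for y in np.arange(-.07,.075,.01)])
E
```

```text
t: 39.03
tcp_pos: [0.59, -0.2412, 0.0845]
tool_rot: [-0.563, 0.428, -0.428, 0.563]
force: [0.4, -0.7, -0.4]
finger_gap: 0.407
t: 40.37
tcp_pos: [0.3756, -0.0868, 0.2044]
tool_rot: [0.564, -0.43, 0.425, -0.563]
force: [-0.1, -0.4, -0.0]
finger_gap: 0.41
[ 0.376 -0.087  0.204] 40.3667 [-0.1 -0.4 -0. ]
top tab px 43 mean 322.0 182.8 expected [322.9 183.3]
  tab rel rim x,y mm 6.9 2.7
  yellow in lip span:
   [1, 1, 1, 0, 0, 0, 0, 0, 0, 0, 0, 0, 1, 1, 1]
scene tab px 82 mean 286.5 229.5 expected [285.2 227.8]
  tab rel rim x,y mm 3.3 -5.8
  yellow in lip span:
   [1, 1, 1, 0, 0, 0, 0, 0, 0, 0, 0, 1, 1, 1, 1]
```

```bash
python3 - <<'E'
from h import *
a=np.load('s0.npy',allow_pickle=True)[1]; s=np.load('s16.npy',allow_pickle=True)[0]
m=np.array([.5826,-.2434]); t=np.radians(15.6); x=np.array([np.cos(t),np.sin(t)]); d=np.array([-x[1],x[0]])
g=cv2.cvtColor(s['frame'],cv2.COLOR_RGB2GRAY)
print('across basket (y rows, x cols 5..75mm) at z=.054'); 
for y in np.arange(-.05,.051,.0125): print([int(g[tuple(proj(s,[*(m+x*q+d*y),.06]).round().astype(int)[::-1])]) for q in np.arange(.005,.085,.006)])
dd=(np.abs(a['frame'].astype(int)-s['frame']).max(2)>45).astype(np.uint8); dd=cv2.morphologyEx(dd,cv2.MORPH_OPEN,np.ones((2,2)))
n,l,st,c=cv2.connectedComponentsWithStats(dd)
for i in range(1,n):
    if st[i,4]>25: print('changed',(st[i,:4]*1.5625).round().tolist(),st[i,4])
workorder.sign_off()
E
```

```text
across basket (y rows, x cols 5..75mm) at z=.054
[255, 255, 255, 198, 197, 180, 224, 224, 170, 192, 175, 243, 215, 217]
[231, 255, 255, 238, 215, 252, 238, 206, 159, 152, 215, 240, 198, 214]
[227, 254, 101, 188, 165, 144, 151, 192, 111, 146, 137, 126, 199, 209]
[239, 250, 102, 194, 156, 148, 176, 169, 116, 149, 147, 151, 185, 229]
[251, 241, 104, 198, 157, 155, 170, 153, 125, 146, 138, 128, 185, 235]
[254, 254, 255, 187, 162, 166, 179, 107, 124, 141, 141, 119, 187, 237]
[255, 255, 255, 175, 160, 160, 200, 83, 127, 142, 136, 131, 254, 232]
[147, 214, 225, 248, 165, 165, 136, 119, 72, 114, 148, 150, 194, 188]
[163, 209, 147, 216, 206, 175, 215, 164, 192, 204, 177, 205, 170, 255]
changed [466.0, 250.0, 62.0, 58.0] 821
changed [295.0, 264.0, 22.0, 16.0] 100
changed [456.0, 267.0, 20.0, 38.0] 125
changed [295.0, 280.0, 48.0, 20.0] 312
changed [22.0, 336.0, 14.0, 31.0] 60
changed [352.0, 348.0, 131.0, 97.0] 1829
changed [0.0, 378.0, 44.0, 89.0] 616
changed [50.0, 381.0, 20.0, 22.0] 87
changed [164.0, 422.0, 275.0, 178.0] 6235
changed [417.0, 439.0, 16.0, 14.0] 55
changed [431.0, 453.0, 23.0, 23.0] 87
changed [0.0, 467.0, 31.0, 86.0] 428
changed [323.0, 506.0, 64.0, 22.0] 355
changed [402.0, 509.0, 20.0, 34.0] 152
changed [22.0, 534.0, 138.0, 66.0] 2042
changed [388.0, 581.0, 23.0, 19.0] 79
the job is handed in; nothing more can be done
```

The job is handed in at about 40 s of the 58 s allowed. The coupon is on the basket's floor, and the loaded basket hangs by its lip over the yellow edge, inside the tank.

**What I did**
- **Coupon:** I lowered it until it touched the basket floor, then let go. Touchdown showed as a sharp force rise, and the flange's width in the picture matched floor height.
- **Basket:** I carried it without setting it down, hooked it on, and lowered it until it rested before releasing. It seated at z = 0.0862 m against an expected 0.087 m.

**Last checks**
- **Lip:** it covers about −40 to +40 mm of the yellow edge in the top view.
- **Tab position along the edge:** +2.7 mm from mid-edge in the top view, −5.8 mm in the scene view. The two views disagree by several mm, but both put it roughly mid-way.
- **Coupon:** a dark patch the size of the coupon shows in the basket.
- **Other things on the table:** the top view showed no change at the tin, magnet or small basket. The arm's own image change overlapped the tape measure's area, so that one is not separately confirmed.

**What went wrong on the way**
- **Finger length:** the real fingertips are about 27 mm shorter than the reported TCP. The first tries closed on air above the coupon.
- **First placing:** the gripper's linkage met the tab before the coupon reached the floor. I set the coupon on clear table and regripped it.
- **Second try, off-centre grip:** the coupon caught the basket's end wall because I ran three lowering moves without checking between them. The wrist force reached about 88 N (limit 120 N) and the coupon slid in the grip. I can't rule out that the gripper's body pressed on something in that moment.
- **Final placing:** during the third, successful placing the linkage rubbed the tab. The wrist force there stayed under about 20 N.

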